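Change the cells in a spectrophotometer and click the carriage to the middle cell

TASK

Set up the spectrophotometer for the long-path samples: open the sample compartment lid right up, take out every short cell left in the carriage and stand it in the grey tray, then stand each long cell from the pale blue mat in its own lane of the carriage, without leaving the middle lane empty; the short cell on the mat is not wanted and stays out of the instrument. Then shut the lid fully and, only after that, draw the black-knobbed rod out to its middle click, so that the middle lane is in the beam. Do not disturb the bottle, the tip box or the beaker.

Things in the scene. Friction and masses are not known exactly. Their poses are not given: they have to be found in the camera images.
- spectro: Dark blue-grey bench spectrophotometer, fixed, 400 mm (x) by 282 mm (y), 122 mm high at the front and sides and 147 mm at the lamp housing at the back. Origin on the bench, under the point of the compartment floor that the beam crosses. Own x points away from the robot (along the beam), own z up. The sample compartment is open at the top (rim 120 mm above the bench) and spans x -82 to +78 mm, y -113 to +137 mm of this frame; its lid covers it.
- lid (a joint): Angle of the light-grey compartment lid: 0 shut, 1.75 rad fully open (leaning a little past upright). Shut, its top face is 151 mm above the bench. Stiff hinge: the lid stays at whatever angle it is left. About 3 to 5 N at the handle moves it.
- lid_hinge (a point): Point on the lid's hinge axis, at the back of the compartment, 120 mm above the bench. The axis runs along the spectrophotometer's y. Axes turn with the lid (same as the spectrophotometer's when shut).
- lid_handle (a point): Centre of the lid's bridge handle: a round black bar of 12 mm diameter, 90 mm long along the hinge axis's direction (on two 10 mm posts 82 mm apart), its centre line 36 mm above the lid's top face and 13 mm back from the lid's front edge. In the axes of lid_hinge it lies at x -145 mm, z +67 mm. Shut, it is 187 mm above the bench. Opening swings it up and away from the robot; it may turn within the fingers.
- rod (a joint): Travel of the push-pull rod and the cell carriage it carries: 0 pushed home, 0.094 m drawn fully out. Spring detents (clicks) at 0, 0.047 (the middle) and 0.094 m; up to about 7 N takes it out of a click and it snaps into one within about 15 mm of it. Drawing out moves knob and carriage together towards the spectrophotometer's -y.
- knob (a point): Middle of the rod's black plastic knob, outside the instrument's -y side (the robot's right), 77 mm above the bench: a cylinder along the spectrophotometer's y, 22 mm diameter and 36 mm long, on an 8 mm steel rod. With the rod home this point stands 68 mm out from the side wall.
- lane_a (a point): Middle of the floor of the carriage's lane nearest the knob. Lanes run along the spectrophotometer's x, 47 mm apart, and move with the rod. Each takes one long cell between end walls 116 mm apart and 16 mm high and side guides 14 mm high; the guides (28 mm apart) stand only along the last 18 mm at each end, so the middle is open for the fingers. Floor 81 mm above the bench.
- lane_b (a point): Middle of the floor of the middle lane (see lane_a).
- lane_c (a point): Middle of the floor of the lane farthest from the knob (see lane_a).
- long1_c (a point): Centre (half-way up) of a long sample cell: a frosted glass block 110 mm long (own x), 22 mm wide, 24 mm high, with two white stoppers on top near its ends (they add 3 mm). About 0.11 kg. Starts on the pale blue mat, at the robot's left. May be absent.
- long2_c (a point): Centre (half-way up) of a long sample cell: a frosted glass block 110 mm long (own x), 22 mm wide, 24 mm high, with two white stoppers on top near its ends (they add 3 mm). About 0.11 kg. Starts on the pale blue mat, at the robot's left. May be absent.
- long3_c (a point): Centre (half-way up) of a long sample cell: a frosted glass block 110 mm long (own x), 22 mm wide, 24 mm high, with two white stoppers on top near its ends (they add 3 mm). About 0.11 kg. Starts on the pale blue mat, at the robot's left. May be absent.
- short1_c (a point): Centre (half-way up) of a short sample cell: like the long ones but 60 mm long (own x), 22 mm wide, 24 mm high. About 0.06 kg. Starts in a lane of the carriage, under the lid. May be absent.
- short2_c (a point): Centre (half-way up) of a short sample cell: like the long ones but 60 mm long (own x), 22 mm wide, 24 mm high. About 0.06 kg. Starts in a lane of the carriage, under the lid. May be absent.
- short3_c (a point): Centre (half-way up) of a short sample cell: like the long ones but 60 mm long (own x), 22 mm wide, 24 mm high. About 0.06 kg. Starts in a lane of the carriage, under the lid. May be absent.
- short4_c (a point): Centre (half-way up) of another short sample cell (60 by 22 by 24 mm), which starts on the pale blue mat among the long ones and is not wanted in the instrument.
- tray: Grey plastic tray, fixed, at the robot's right, 180 mm (own x) by 160 mm (own y), walls 3 mm thick and 22 mm high, floor 3 mm thick. Origin at the centre of its underside.
- amber_bottle: Bystander: capped amber glass bottle, 84 mm diameter, 190 mm high. Origin at the centre of its underside.
- tip_box: Bystander: blue pipette-tip box with a clear cover, 85 by 125 mm, 72 mm high. Origin at the centre of its underside.
- beaker: Bystander: small glass beaker, 68 mm diameter, 90 mm high. Origin at the centre of its underside.

How it is judged:
By the outcome, as a careful person would: the job done as asked, in the order asked, and still so for the second after the job is handed in, with the robot touching nothing.
Of short1, short2, short3 only 1 to 2 are there at a start; the rules pass over those that are not, and their reading is None.
Of long1, long2, long3 only 2 to 3 are there at a start; the rules pass over those that are not, and their reading is None.
At some moment in a run one of long1, long2, long3 may be knocked a few centimetres aside while the robot is not near it.
It also fails if it takes over 210 s, if anything falls off the work surface, if the arm or the gripper's body presses on something with over 40 N, if the wrist force passes 120 N, or if a joint passes its speed limit or range.

ROBOT

A 7-joint arm with a two-finger parallel gripper is mounted at the origin on the work surface. World frame = base frame: x ahead of the robot, y to its left, z up, the work surface at z = 0. Lengths are in mm, angles in rad, forces in N, time in s.
With the tool pointing down it reaches from about 400 to 875 mm from the base axis. Payload 4.4 kg.
Tool frame: the origin (TCP) lies at the very end of the fingers, on their centre line; the grasp point (between the pads) lies 19 mm behind it; y points along the fingers, x is the direction in which the jaws open and shut, and the axes are right-handed (so a half turn about y gives the same grasp; the last joint's range is limited). The gripper opens to 85 mm and grips with 20 to 120 N. Pads are 22 mm wide; open, the fingers measure 114 mm over their backs; the gripper's body (76 mm by 85 mm) begins 54 mm behind the grasp point. The pads swing forward as they close: fully open they stand 13 mm farther back than shut.
Start: joints at [-1.218, 0.628, 0.038, 1.517, -0.027, 0.996, -0.02], TCP at [264.31, 593.85, 231.313] pointing down, gripper open.
Joint ranges: [-3.06, 3.06], [-0.37, 2.12], [-1.25, 1.32], [0.18, 2.47], [-1.1, 4.24], [0.23, 1.98], [-2.94, 2.94]. Speed limits (rad/s): [2.57, 2.57, 3.14, 3.14, 3.14, 3.14, 3.14].

INTERFACE

Orientations are given as [roll, pitch, yaw] about the fixed x, y, z axes, in that order (R = Rz(yaw) Ry(pitch) Rx(roll)).
In Python, from cell import readout, eyes, finish_job gives the robot as it stands. The module is installed in compiled form; this text tells all that it offers.
- The arm moves only by the tool apply_moves, never from a script. Its argument "commands" is a list that holds one entry, the list of rows, each a list of 6 numbers: the shift along the tool's x, y, z in units of 0.04 m (1.0 is 0.04 m), then the turn, a rotation vector about the tool's x, y, z in units of 5 degrees (1.0 is 5 degrees). A call has 1 to 8 rows; each row shifts and turns the pose as measured when the row begins, along the tool's axes as they then stand; what a row does not reach is not made up. A row lasts 1/12 s, in which the tool goes at most 41.7 mm and 7.16 degrees, less where a joint would pass 70% of its speed; a pose out of reach is approached as far as the arm can. A call with a number of a shift or a turn outside -1 to 1 is refused whole. A call with a gripper value outside its range is refused whole. "claw" is the finger opening in mm, from 0 to 85.4, set as the call begins (left out, the last holds). The fingers move at their own pace and stop on an object; the grip force is fixed at half the most. Time passes only in rows, so rows that do not move let the fingers close. It gives the time, the measured TCP pose, the force and the opening at its end, in the units of the state.
- readout.read_state(): the state, without advancing time (a new reading comes with each control period).
- eyes.get_image(name): name is "side" or "top"; returns a dict with "image" (480x640x3 uint8, red, green, blue), "mtx" (3x3 intrinsics, pixels), "k1" (the pictures are not rectified: a ray, as slopes to the right and down, at radius r is drawn at 1 + k1 r^2 times it, then the intrinsics apply), "rvec" (rotation vector, rad) and "tvec" (3), from world to camera coordinates, as OpenCV has them. Camera axes: x right, y down, z forward; pixel columns grow to the right and rows downward; lengths in mm; the calibration is good to about 2 mm. A picture is of the moment at which its call begins. There is no depth.
- finish_job(): hands the job in, once; it reports no verdict.
The state is a dict: "clock": time; "qpos": joint angles; "qd": joint speeds; "tau": joint torques, N m; "eef_pos": TCP position; "tool_rot": TCP orientation; "force": force on the tool from outside, world axes, zero at the start; "torque": the same for the moment, N m; "width": finger opening in mm.
Only numpy, scipy, OpenCV 4.12 (cv2) and the standard library are available. Lean on these libraries where they do the work, as an engineer would, in place of code of your own. Each camera call takes 0.05 s, during which the arm holds its last target. There are 200 camera calls.

## Working session

There is one attempt and no reset: what is moved stays moved. The work goes in short steps, Python scripts to look and compute and a tool call to move; the robot and the scene stay as the last step left them, time stands still between calls to the robot, and variables do not carry over. Pictures are saved under pics/ and viewed, about 12 in all and at most 16, crops included, and the job is handed in when it is done.

Besides the shell and the picture viewer there is one more tool, called after "Request:" as name(argument=value, ...), one argument or row to a line, values as JSON. apply_moves: Moves the arm, as the interface text tells. Shifts and turns lie within -1 to 1; 1 stands for 0.04 m of shift or 5 degrees of turn. Its arguments: {"type":"object","properties":{"commands":{"type":"array"},"claw":{"type":"number"}},"required":["commands"]}

```bash
mkdir -p pics; cat > h.py <<'E'
import numpy as np, cv2
from cell import readout, eyes
from scipy.spatial.transform import Rotation as R
def snap(name,fn):
    d=eyes.get_image(name); cv2.imwrite('pics/'+fn,d['image'][:,:,::-1]); return d
def cam(d):
    Rm=cv2.Rodrigues(np.array(d['rvec'],float))[0]; return Rm,np.array(d['tvec'],float).ravel(),np.array(d['mtx'],float),float(d['k1'])
def ray(d,u,v,z):
    Rm,t,K,k1=cam(d); p=cv2.undistortPoints(np.array([[[u,v]]],float),K,np.array([k1,0,0,0,0.]))[0,0]
    c=-Rm.T@t; w=Rm.T@np.array([p[0],p[1],1]); return c+w*(z-c[2])/w[2]
def proj(d,P):
    Rm,t,K,k1=cam(d); return cv2.projectPoints(np.array(P,float).reshape(-1,1,3),Rm and 0 if False else np.array(d['rvec'],float),t,K,np.array([k1,0,0,0,0.]))[0][:,0]
E
python3 - <<'E'
from h import *
s=readout.read_state(); print(s)
for n in('top','side'):
    d=snap(n,n+'0.png'); Rm,t,K,k=cam(d); print(n,-Rm.T@t,Rm[2],K[0,0],k)
    np.save(n+'.npy',{a:d[a] for a in('mtx','k1','rvec','tvec')},allow_pickle=True)
print(R.from_euler('xyz',s['tool_rot']).as_matrix().round(2))
E
```

```text
{'clock': 0.0, 'qpos': array([-1.21778936,  0.62936083,  0.03843918,  1.51837956, -0.02701142,
        0.99633775, -0.02000353]), 'qd': array([ 0.00085341, -0.00056263, -0.00138357, -0.00086058, -0.00057699,
        0.00051117, -0.00085233]), 'tau': array([ 1.21735051e-03, -5.63420641e+01,  1.22640934e+00, -1.93448746e+01,
        1.09544961e-02,  1.04330099e-02,  7.35781441e-06]), 'eef_pos': array([264.04246366, 593.24577038, 230.37584305]), 'tool_rot': array([-1.57081244,  0.00196756,  1.15198159]), 'force': array([-0.6351922 , -0.61984033, -0.17165352]), 'torque': array([-0.02707604,  0.03950966,  0.04284492]), 'width': 85.52628605889922}
top [ 461.55909599  -12.0944006  1100.61947047] [ 0.1478047   0.02485746 -0.98870414] 484.1234227682357 0.03401884792705916
side [-115.67844373 -655.2025389   823.53399641] [ 0.60590753  0.55426343 -0.57067338] 485.79141797115363 -0.0508514521482469
[[ 0.41 -0.   -0.91]
 [ 0.91 -0.    0.41]
 [-0.   -1.   -0.  ]]
```

View pics/top0.png

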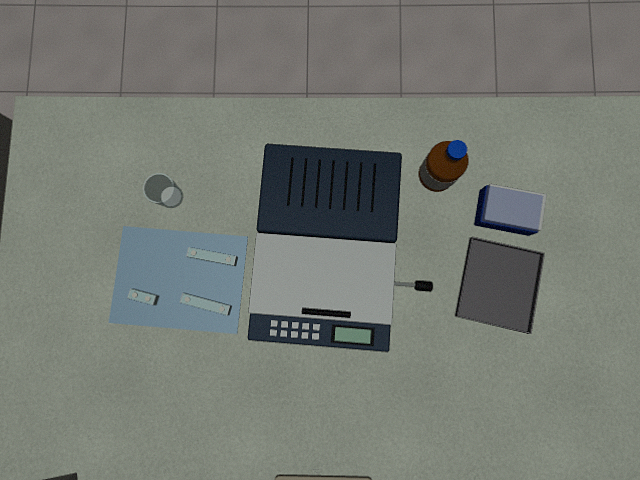

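View pics/side0.png

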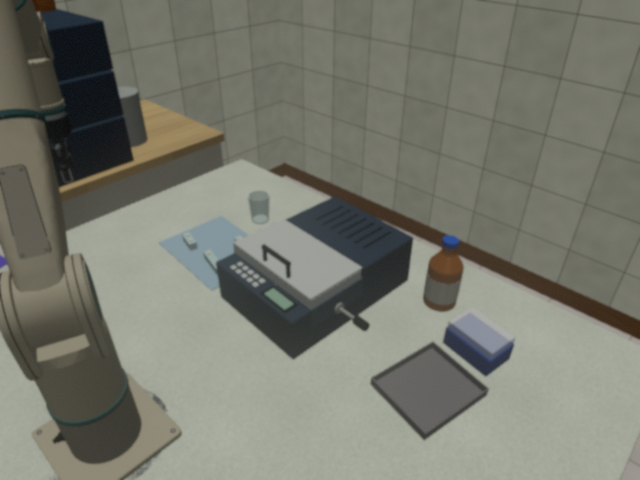

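The top view shows the spectro with its lid shut: handle about (326,313), knob about (424,286), tray about (500,285). The mat holds long cells at about (212,257) and (206,303) and the short cell at about (143,297). The side view agrees, and the arm is clear of the scene. Next I measure.

```bash
cat >> h.py <<'E'
def rect(d,mask,z,amin=60):
    out=[]
    cs,_=cv2.findContours(mask.astype(np.uint8),cv2.RETR_EXTERNAL,cv2.CHAIN_APPROX_NONE)
    for c in cs:
        if cv2.contourArea(c)<amin: continue
        w=np.array([ray(d,*p[0],z)[:2] for p in c],np.float32)
        (cx,cy),(a,b),an=cv2.minAreaRect(w)
        if a<b: a,b=b,a; an+=90
        out.append((c[:,0].mean(0).round(0),round(cx,1),round(cy,1),round(a,1),round(b,1),round((an+90)%180-90,1)))
    return out
E
python3 - <<'E'
from h import *
im=cv2.imread('pics/top0.png').astype(int); d=np.load('top.npy',allow_pickle=True).item()
for p in [(212,257),(206,303),(143,297),(180,280),(330,270),(326,313),(424,286),(500,285),(375,335),(330,190),(100,400)]: print(p,im[p[1],p[0]])
b,g,r=im[...,0],im[...,1],im[...,2]
m=np.zeros(b.shape,bool); m[225:340,105:250]=1
print('cells',*rect(d,m&(r>165),24),sep='\n')
m=np.zeros(b.shape,bool); m[225:345,245:400]=1
print('lid',*rect(d,m&(r>150),151,3000),sep='\n')
dk=(im.max(2)<40)
m=np.zeros(b.shape,bool); m[300:322,295:360]=1
print('handle',*rect(d,m&dk,187),sep='\n')
m=np.zeros(b.shape,bool); m[275:297,412:440]=1
print('knob',*rect(d,m&(im.max(2)<60),80),sep='\n')
m=np.zeros(b.shape,bool); m[230:340,450:550]=1
print('tray',*rect(d,m&(im.max(2)<115),22,1000),sep='\n')
m=np.zeros(b.shape,bool); m[130:360,240:405]=1
print('body corners', [ray(d,*p,z)[:2].round(0) for p,z in [((265,144),147),((401,153),147),((397,242),147),((257,233),147),((249,347),122),((389,351),122)]])
print('bystanders',ray(d,457,148,190),ray(d,511,208,72),ray(d,160,188,90))
E
```

```text
(212, 257) [152 155 134]
(206, 303) [148 150 130]
(143, 297) [148 149 127]
(180, 280) [144 132 111]
(330, 270) [143 146 141]
(326, 313) [20 17 22]
(424, 286) [22 28 20]
(500, 285) [79 78 77]
(375, 335) [60 49 43]
(330, 190) [12 13 15]
(100, 400) [122 132 126]
cells
lid
handle
(array([326., 313.]), 442.7, -6.3, 89.8, 10.0, 86.0)
knob
(array([423., 286.]), 498.5, -207.4, 37.1, 20.5, 85.9)
tray
(array([500., 285.]), 506.3, -383.7, 183.1, 167.0, -12.3)
body corners [array([781., 122.]), array([ 763., -156.]), array([ 581., -145.]), array([597., 133.]), array([373., 145.]), array([ 369., -130.])]
bystanders [ 759.21902481 -256.74596663  190.        ] [ 665.19200814 -398.12476167   72.        ] [700.74725801 352.75807176  90.        ]
```

```bash
cat >> h.py <<'E'
def wrap(a): return (a+180)%360-180
def plan(*wps,step=1.0):
    """waypoints (x,y,z,yawdeg[,maxrowmm]) for tool-down; prints rows"""
    s=readout.read_state(); p=np.array(s['eef_pos']); Rm=R.from_euler('xyz',s['tool_rot'])
    print('at',p.round(1),np.degrees(s['tool_rot']).round(1),'F',s['force'].round(1),'w',round(s['width'],1),'t',round(s['clock'],1))
    for w in wps:
        t=np.array(w[:3],float); mm=w[4] if len(w)>4 else 38
        Rt=R.from_euler('xyz',[-90,0,w[3]],degrees=True); dr=(Rm.inv()*Rt).as_rotvec(degrees=True)
        n=max(1,int(np.ceil(np.linalg.norm(t-p)/mm-.02)),int(np.ceil(np.linalg.norm(dr)/5-.02)))
        Rn=Rm; print('->',w,n,'rows')
        for i in range(n):
            v=Rn.inv().apply((t-p)/n)/40
            print([float(x) for x in np.r_[v,dr/n/5].round(2)])
            Rn=Rn*R.from_rotvec(dr/n,degrees=True)
        p=t;Rm=Rt
E
python3 - <<'E'
from h import *
im=cv2.imread('pics/top0.png').astype(int); d=np.load('top.npy',allow_pickle=True).item()
b,g,r=im[...,0],im[...,1],im[...,2]
m=np.zeros(b.shape,bool); m[235:325,120:240]=1
mm=cv2.morphologyEx((m&(b-r<26)).astype(np.uint8),cv2.MORPH_OPEN,np.ones((3,3)))
print('cells',*rect(d,mm,22),sep='\n')
plan((443,-6,230,-4))
E
```

```text
cells
(array([205., 304.]), 456.0, 261.2, 115.9, 24.4, 75.9)
(array([143., 296.]), 470.5, 400.6, 67.2, 24.1, 76.7)
(array([212., 256.]), 561.0, 252.2, 116.0, 23.1, 79.7)
at [264.1 593.3 230.5] [-90.    0.1  66. ] F [-0.7 -0.4 -0.2] w 85.5 t 0.1
-> (443, -6, 230, -4) 17 rows
[-0.7, 0.0, -0.6, 0.0, 0.82, -0.0]
[-0.65, 0.0, -0.65, 0.0, 0.82, -0.0]
[-0.61, 0.0, -0.69, 0.0, 0.82, -0.0]
[-0.55, 0.0, -0.73, 0.0, 0.82, -0.0]
[-0.5, 0.0, -0.77, 0.0, 0.82, -0.0]
[-0.44, 0.0, -0.81, 0.0, 0.82, -0.0]
[-0.38, 0.0, -0.84, 0.0, 0.82, -0.0]
[-0.32, 0.0, -0.86, 0.0, 0.82, -0.0]
[-0.26, 0.0, -0.88, 0.0, 0.82, -0.0]
[-0.2, 0.0, -0.9, 0.0, 0.82, -0.0]
[-0.13, 0.0, -0.91, 0.0, 0.82, -0.0]
[-0.07, 0.0, -0.92, 0.0, 0.82, -0.0]
[0.0, 0.0, -0.92, 0.0, 0.82, -0.0]
[0.07, 0.0, -0.92, 0.0, 0.82, -0.0]
[0.13, 0.0, -0.91, 0.0, 0.82, -0.0]
[0.2, 0.0, -0.9, 0.0, 0.82, -0.0]
[0.26, 0.0, -0.88, 0.0, 0.82, -0.0]
```

Request:
apply_moves(
  commands=[
    [[-0.7,0,-0.6,0,0.82,0],[-0.65,0,-0.65,0,0.82,0],[-0.6,0,-0.7,0,0.82,0],[-0.55,0,-0.73,0,0.82,0],[-0.5,0,-0.77,0,0.82,0],[-0.44,0,-0.81,0,0.82,0],[-0.38,0,-0.84,0,0.82,0],[-0.32,0,-0.86,0,0.82,0]],
  ],
)

```text
clock: 0.77
eef_pos: [343.7, 308.0, 225.1]
tool_rot: [-1.566, 0.005, 0.57]
force: [1.2, 1.1, 0.2]
width: 85.5
```

Request:
apply_moves(
  commands=[
    [[-0.26,0,-0.88,0,0.82,0],[-0.2,0,-0.9,0,0.82,0],[-0.13,0,-0.91,0,0.82,0],[-0.07,0,-0.92,0,0.82,0],[0,0,-0.92,0,0.82,0],[0.07,0,-0.92,0,0.82,0],[0.13,0,-0.91,0,0.82,0],[0.2,0,-0.9,0,0.82,0]],
  ],
)

```text
clock: 1.43
eef_pos: [422.2, 9.9, 223.9]
tool_rot: [-1.569, 0.008, -0.03]
force: [0.3, 0.2, -0.8]
width: 85.0
```

```bash
python3 -c "
from h import *
plan((443,-6,225,-4),(443,-6,168,-4,20))"
```

```text
at [422.2   9.9 223.9] [-89.9   0.4  -1.7] F [ 0.3  0.2 -0.8] w 85.0 t 1.4
-> (443, -6, 225, -4) 1 rows
[0.53, -0.03, -0.38, -0.02, 0.46, -0.09]
-> (443, -6, 168, -4, 20) 3 rows
[0.0, 0.48, -0.0, 0.0, 0.0, 0.0]
[0.0, 0.48, -0.0, 0.0, 0.0, 0.0]
[0.0, 0.48, -0.0, 0.0, 0.0, 0.0]
```

Request:
apply_moves(
  commands=[
    [[0.53,0,-0.38,0,0.46,-0.09],[0,0.48,0,0,0,0],[0,0.48,0,0,0,0],[0,0.45,0,0,0,0]],
  ],
)

```text
clock: 1.77
eef_pos: [448.8, -18.6, 169.1]
tool_rot: [-1.573, -0.013, -0.093]
force: [0.4, 0.9, 0.3]
width: 85.2
```

Request:
apply_moves(
  commands=[
    [[0,0,0,0,0,0],[0,0,0,0,0,0],[0,0,0,0,0,0],[0,0,0,0,0,0],[0,0,0,0,0,0],[0,0,0,0,0,0]],
  ],
  claw=5,
)

```text
clock: 2.27
eef_pos: [444.0, -18.1, 168.2]
tool_rot: [-1.573, -0.001, -0.092]
force: [-15.2, -1.2, 7.9]
width: 12.2
```

```bash
python3 -c "
from h import *
plan((443,-6,168,-4))
s=readout.read_state();p=s['eef_pos']
u=np.array([np.cos(np.radians(4)),-np.sin(np.radians(4))])
h=np.array(p[:2])+145*u; print('hinge',h)
a0=np.arctan2(67,-145)
prev=np.array([-145,67.])
for i in range(1,20):
    a=a0-1.76*i/19
    q=159.7*np.array([np.cos(a),np.sin(a)]); print(i,((q-prev)/40).round(2),q.round(0)); prev=q
"
```

```text
at [444.  -18.1 168.2] [-90.1  -0.1  -5.3] F [-15.2  -1.2   7.9] w 12.2 t 2.3
-> (443, -6, 168, -4) 1 rows
[-0.05, 0.0, 0.3, 0.02, -0.26, 0.02]
hinge [588.68580551 -28.25450249]
1 [0.17 0.33] [-138.   80.]
2 [0.2  0.31] [-130.   93.]
3 [0.23 0.29] [-121.  104.]
4 [0.25 0.27] [-111.  115.]
5 [0.28 0.24] [-100.  125.]
6 [0.3  0.22] [-88. 133.]
7 [0.32 0.19] [-75. 141.]
8 [0.33 0.16] [-62. 147.]
9 [0.35 0.13] [-48. 152.]
10 [0.36 0.09] [-34. 156.]
11 [0.36 0.06] [-19. 159.]
12 [0.37 0.03] [ -4. 160.]
13 [ 0.37 -0.01] [ 11. 159.]
14 [ 0.37 -0.04] [ 25. 158.]
15 [ 0.36 -0.08] [ 40. 155.]
16 [ 0.35 -0.11] [ 54. 150.]
17 [ 0.34 -0.14] [ 68. 145.]
18 [ 0.33 -0.17] [ 81. 138.]
19 [ 0.31 -0.2 ] [ 93. 130.]
```

Request:
apply_moves(
  commands=[
    [[0.17,-0.33,0,0,0,0],[0.2,-0.31,0,0,0,0],[0.23,-0.29,0,0,0,0],[0.25,-0.27,0,0,0,0],[0.28,-0.24,0,0,0,0],[0.3,-0.22,0,0,0,0]],
  ],
)

```text
clock: 2.77
eef_pos: [496.4, -21.8, 234.2]
tool_rot: [-1.577, 0.009, -0.084]
force: [3.1, -1.1, -16.5]
width: 9.9
```

```bash
cat > arc.py <<'E'
from h import *
import sys
H=np.array([588.7,-28.3])
def arc(n,end,sgn=-1):
    s=readout.read_state();p=s['eef_pos'];u=np.array([np.cos(np.radians(4)),-np.sin(np.radians(4))])
    rel=np.array([(np.array(p[:2])-H)@u,p[2]+19-120]);a=np.arctan2(rel[1],rel[0]);a0=np.arctan2(67,-145)
    print('r',np.hypot(*rel),'open',a0-a,'F',s['force'].round(1),'w',s['width'],np.degrees(s['tool_rot']).round(1),'qpos',s['qpos'].round(2))
    prev=rel
    for i in range(1,n+1):
        b=a+(a0-end-a)*i/n; q=159.7*np.array([np.cos(b),np.sin(b)]); dx,dz=(q-prev)/40; print([round(dx,2),round(-dz,2),0,0,0,0]); prev=q
arc(int(sys.argv[1]),float(sys.argv[2]))
E
python3 arc.py 14 1.77
```

```text
r 162.19608715418735 open 0.5306624700092573 F [  3.1  -1.1 -16.5] w 9.896472748107877 [-90.3   0.5  -4.8] qpos [-0.32  0.44  0.44  1.93 -0.24  0.83  0.16]
[np.float64(0.33), np.float64(-0.14), 0, 0, 0, 0]
[np.float64(0.31), np.float64(-0.16), 0, 0, 0, 0]
[np.float64(0.33), np.float64(-0.13), 0, 0, 0, 0]
[np.float64(0.34), np.float64(-0.1), 0, 0, 0, 0]
[np.float64(0.35), np.float64(-0.07), 0, 0, 0, 0]
[np.float64(0.35), np.float64(-0.04), 0, 0, 0, 0]
[np.float64(0.35), np.float64(-0.01), 0, 0, 0, 0]
[np.float64(0.35), np.float64(0.02), 0, 0, 0, 0]
[np.float64(0.35), np.float64(0.05), 0, 0, 0, 0]
[np.float64(0.34), np.float64(0.08), 0, 0, 0, 0]
[np.float64(0.34), np.float64(0.11), 0, 0, 0, 0]
[np.float64(0.32), np.float64(0.14), 0, 0, 0, 0]
[np.float64(0.31), np.float64(0.17), 0, 0, 0, 0]
[np.float64(0.29), np.float64(0.2), 0, 0, 0, 0]
```

Request:
apply_moves(
  commands=[
    [[0,0,0,0,0,0],[0,0,0,0,0,0],[0,0.12,0,0,0,0],[0,0.12,0,0,0,0],[0,0,0,0,0,0]],
  ],
  claw=40,
)

```text
clock: 3.18
eef_pos: [497.7, -21.0, 225.8]
tool_rot: [-1.575, 0.003, -0.082]
force: [-0.2, 1.1, -0.4]
width: 40.0
```

Request:
apply_moves(
  commands=[
    [[0,0,0,0,0,0],[0,0,0,0,0,0],[0,0,0,0,0,0],[0,0,0,0,0,0],[0,0,0,0,0,0]],
  ],
  claw=5,
)

```text
clock: 3.6
eef_pos: [496.6, -20.9, 225.0]
tool_rot: [-1.576, 0.005, -0.082]
force: [0.0, -0.1, -0.8]
width: 10.2
```

```bash
python3 arc.py 16 1.77
```

```text
r 154.6177303952256 open 0.49785112956042266 F [ 0.  -0.1 -0.8] w 10.153531049215626 [-90.3   0.3  -4.7] qpos [-0.32  0.45  0.43  1.95 -0.25  0.8   0.17]
[np.float64(0.19), np.float64(-0.28), 0, 0, 0, 0]
[np.float64(0.28), np.float64(-0.16), 0, 0, 0, 0]
[np.float64(0.29), np.float64(-0.14), 0, 0, 0, 0]
[np.float64(0.3), np.float64(-0.11), 0, 0, 0, 0]
[np.float64(0.3), np.float64(-0.09), 0, 0, 0, 0]
[np.float64(0.31), np.float64(-0.06), 0, 0, 0, 0]
[np.float64(0.31), np.float64(-0.04), 0, 0, 0, 0]
[np.float64(0.32), np.float64(-0.01), 0, 0, 0, 0]
[np.float64(0.32), np.float64(0.01), 0, 0, 0, 0]
[np.float64(0.32), np.float64(0.04), 0, 0, 0, 0]
[np.float64(0.31), np.float64(0.06), 0, 0, 0, 0]
[np.float64(0.31), np.float64(0.09), 0, 0, 0, 0]
[np.float64(0.3), np.float64(0.11), 0, 0, 0, 0]
[np.float64(0.29), np.float64(0.13), 0, 0, 0, 0]
[np.float64(0.28), np.float64(0.16), 0, 0, 0, 0]
[np.float64(0.26), np.float64(0.18), 0, 0, 0, 0]
```

Request:
apply_moves(
  commands=[
    [[0,0,0,0,0,0],[0,0,0,0,0,0]],
  ],
  claw=5,
)

```text
clock: 3.77
eef_pos: [496.6, -20.9, 225.0]
tool_rot: [-1.576, 0.005, -0.082]
force: [0.5, -0.4, -0.2]
width: 10.0
```

```bash
python3 -c "
from h import *
d=snap('side','side1.png'); im=d['image'][150:350,180:440,::-1]; cv2.imwrite('pics/side1c.png',cv2.resize(im,None,fx=3,fy=3))"
```

```text
(no output)
```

View pics/side1c.png

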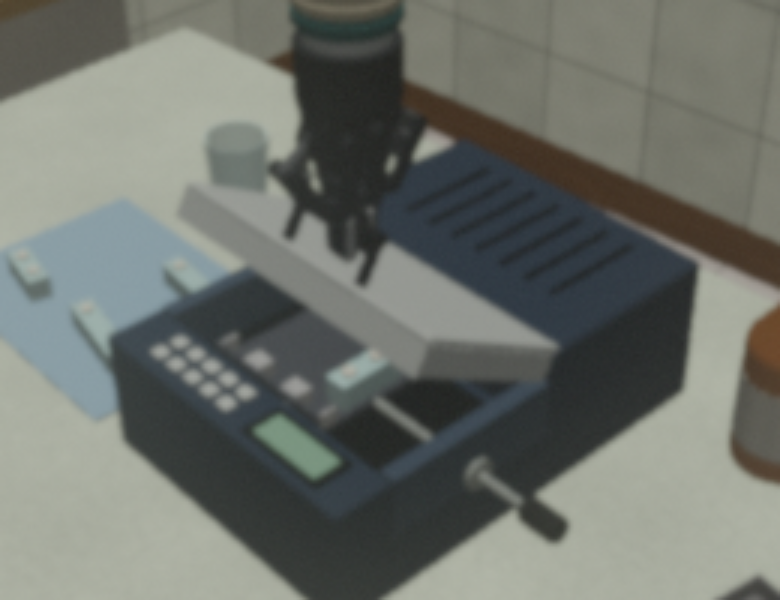

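The side crop shows the lid about 30° open with the bar between the fingers. A short cell is visible in the lane nearest the knob, around (360,370) in the crop. I'll go on opening.

Request:
apply_moves(
  commands=[
    [[0.22,-0.24,0,0,0,0],[0.28,-0.17,0,0,0,0],[0.29,-0.14,0,0,0,0],[0.3,-0.11,0,0,0,0],[0.3,-0.09,0,0,0,0],[0.31,-0.06,0,0,0,0]],
  ],
)

```text
clock: 4.32
eef_pos: [551.8, -24.7, 251.2]
tool_rot: [-1.576, 0.039, -0.08]
force: [-8.7, 0.9, 16.0]
width: 10.0
```

```bash
python3 arc.py 12 1.77
```

```text
r 154.6521743740782 open 0.8960687883290015 F [-8.7  0.9 16. ] w 9.972496364292462 [-90.3   2.2  -4.6] qpos [-0.29  0.52  0.44  1.74 -0.25  0.98  0.16]
[np.float64(0.25), np.float64(-0.18), 0, 0, 0, 0]
[np.float64(0.29), np.float64(-0.04), 0, 0, 0, 0]
[np.float64(0.29), np.float64(-0.02), 0, 0, 0, 0]
[np.float64(0.29), np.float64(0.0), 0, 0, 0, 0]
[np.float64(0.29), np.float64(0.02), 0, 0, 0, 0]
[np.float64(0.29), np.float64(0.05), 0, 0, 0, 0]
[np.float64(0.28), np.float64(0.07), 0, 0, 0, 0]
[np.float64(0.28), np.float64(0.09), 0, 0, 0, 0]
[np.float64(0.27), np.float64(0.11), 0, 0, 0, 0]
[np.float64(0.26), np.float64(0.13), 0, 0, 0, 0]
[np.float64(0.25), np.float64(0.15), 0, 0, 0, 0]
[np.float64(0.24), np.float64(0.16), 0, 0, 0, 0]
```

Moving well. Continuing.

Request:
apply_moves(
  commands=[
    [[0.27,-0.1,0,0,0,0],[0.29,-0.03,0,0,0,0],[0.29,-0.01,0,0,0,0],[0.29,0,0,0,0,0],[0.29,0.02,0,0,0,0],[0.29,0.05,0,0,0,0],[0.28,0.07,0,0,0,0],[0.28,0.09,0,0,0,0]],
  ],
)

```text
clock: 4.98
eef_pos: [631.1, -30.1, 246.8]
tool_rot: [-1.57, 0.071, -0.079]
force: [-2.7, 0.4, 6.8]
width: 10.3
```

```bash
python3 arc.py 6 1.77
```

```text
r 151.80872351962805 open 1.4213803970751857 F [-2.7  0.4  6.8] w 10.286985348633078 [-90.    4.1  -4.5] qpos [-0.23  0.66  0.42  1.49 -0.27  1.13  0.17]
[np.float64(0.28), np.float64(-0.12), 0, 0, 0, 0]
[np.float64(0.22), np.float64(0.08), 0, 0, 0, 0]
[np.float64(0.21), np.float64(0.1), 0, 0, 0, 0]
[np.float64(0.21), np.float64(0.11), 0, 0, 0, 0]
[np.float64(0.2), np.float64(0.12), 0, 0, 0, 0]
[np.float64(0.19), np.float64(0.13), 0, 0, 0, 0]
```

Request:
apply_moves(
  commands=[
    [[0.25,0.05,0,0,0,0],[0.22,0.08,0,0,0,0],[0.21,0.1,0,0,0,0],[0.21,0.11,0,0,0,0],[0.2,0.12,0,0,0,0],[0.19,0.13,0,0,0,0],[0.15,0.1,0,0,0,0]],
  ],
)

```text
clock: 5.57
eef_pos: [677.0, -33.1, 223.3]
tool_rot: [-1.565, 0.099, -0.078]
force: [-34.1, 5.2, 50.4]
width: 9.9
```

```bash
python3 arc.py 3 1.77
```

```text
r 150.87692544590757 open 1.7637791916070351 F [-34.1   5.2  50.4] w 9.85969460863452 [-89.7   5.7  -4.5] qpos [-0.19  0.77  0.4   1.33 -0.3   1.2   0.17]
[np.float64(0.14), np.float64(-0.17), 0, 0, 0, 0]
[np.float64(0.01), np.float64(0.0), 0, 0, 0, 0]
[np.float64(0.01), np.float64(0.0), 0, 0, 0, 0]
```

Request:
apply_moves(
  commands=[
    [[0,-0.1,0,0,0,0],[0,0,0,0,0,0],[0,0,0,0,0,0],[0,-0.4,0,0,0,0],[0,-0.6,0,0,0,0],[0,-0.9,0,0,0,0],[0,-0.9,0,0,0,0]],
  ],
  claw=28,
)

```text
clock: 6.15
eef_pos: [685.5, -33.6, 328.9]
tool_rot: [-1.565, 0.119, -0.08]
force: [1.2, 0.6, -0.3]
width: 28.2
```

```bash
python3 -c "
from h import *
plan((640,-30,340,0),(470,-240,330,86,30))"
```

```text
at [685.5 -33.6 328.9] [-89.7   6.8  -4.6] F [ 1.2  0.6 -0.3] w 28.2 t 6.2
-> (640, -30, 340, 0) 2 rows
[-0.58, -0.07, -0.0, -0.06, -0.46, -0.68]
[-0.58, -0.1, 0.02, -0.06, -0.46, -0.68]
-> (470, -240, 330, 86, 30) 18 rows
[-0.24, 0.01, -0.29, 0.0, -0.96, 0.0]
[-0.26, 0.01, -0.27, 0.0, -0.96, 0.0]
[-0.28, 0.01, -0.25, 0.0, -0.96, 0.0]
[-0.3, 0.01, -0.22, 0.0, -0.96, 0.0]
[-0.32, 0.01, -0.2, 0.0, -0.96, 0.0]
[-0.33, 0.01, -0.17, 0.0, -0.96, 0.0]
[-0.35, 0.01, -0.14, 0.0, -0.96, 0.0]
[-0.36, 0.01, -0.11, 0.0, -0.96, 0.0]
[-0.37, 0.01, -0.08, 0.0, -0.96, 0.0]
[-0.37, 0.01, -0.05, 0.0, -0.96, 0.0]
[-0.37, 0.01, -0.02, 0.0, -0.96, 0.0]
[-0.38, 0.01, 0.01, 0.0, -0.96, 0.0]
[-0.37, 0.01, 0.04, 0.0, -0.96, 0.0]
[-0.37, 0.01, 0.07, 0.0, -0.96, 0.0]
[-0.36, 0.01, 0.1, 0.0, -0.96, 0.0]
[-0.35, 0.01, 0.13, 0.0, -0.96, 0.0]
[-0.34, 0.01, 0.16, 0.0, -0.96, 0.0]
[-0.32, 0.01, 0.19, 0.0, -0.96, 0.0]
```

```bash
python3 -c "
from h import *
plan((640,-30,340,0),(470,-240,330,-94,30))"
```

```text
at [685.5 -33.6 328.9] [-89.7   6.8  -4.6] F [ 1.2  0.6 -0.3] w 28.2 t 6.2
-> (640, -30, 340, 0) 2 rows
[-0.58, -0.07, -0.0, -0.06, -0.46, -0.68]
[-0.58, -0.1, 0.02, -0.06, -0.46, -0.68]
-> (470, -240, 330, -94, 30) 19 rows
[-0.22, 0.01, -0.28, 0.0, 0.99, -0.0]
[-0.2, 0.01, -0.29, 0.0, 0.99, -0.0]
[-0.17, 0.01, -0.31, 0.0, 0.99, -0.0]
[-0.15, 0.01, -0.32, 0.0, 0.99, -0.0]
[-0.12, 0.01, -0.34, 0.0, 0.99, -0.0]
[-0.09, 0.01, -0.34, 0.0, 0.99, -0.0]
[-0.06, 0.01, -0.35, 0.0, 0.99, -0.0]
[-0.03, 0.01, -0.35, 0.0, 0.99, -0.0]
[0.0, 0.01, -0.36, 0.0, 0.99, -0.0]
[0.03, 0.01, -0.35, 0.0, 0.99, -0.0]
[0.06, 0.01, -0.35, 0.0, 0.99, -0.0]
[0.09, 0.01, -0.34, 0.0, 0.99, -0.0]
[0.12, 0.01, -0.33, 0.0, 0.99, -0.0]
[0.15, 0.01, -0.32, 0.0, 0.99, -0.0]
[0.18, 0.01, -0.31, 0.0, 0.99, -0.0]
[0.21, 0.01, -0.29, 0.0, 0.99, -0.0]
[0.23, 0.01, -0.27, 0.0, 0.99, -0.0]
[0.25, 0.01, -0.25, 0.0, 0.99, -0.0]
[0.27, 0.01, -0.23, 0.0, 0.99, -0.0]
```

Request:
apply_moves(
  commands=[
    [[-0.6,-0.1,0,-0.06,0,-0.68],[-0.6,-0.1,0,-0.06,0,-0.68],[-0.22,0,-0.28,0,0.99,0],[-0.2,0,-0.3,0,0.99,0],[-0.17,0,-0.31,0,0.99,0],[-0.15,0,-0.33,0,0.99,0],[-0.12,0,-0.34,0,0.99,0],[-0.09,0,-0.34,0,0.99,0]],
  ],
)

```text
clock: 6.82
eef_pos: [592.9, -90.5, 342.4]
tool_rot: [-1.559, -0.034, -0.61]
force: [-0.8, 0.2, -0.1]
width: 28.1
```

Request:
apply_moves(
  commands=[
    [[-0.06,0,-0.35,0,0.99,0],[-0.03,0,-0.35,0,0.99,0],[0,0,-0.36,0,0.99,0],[0.03,0,-0.35,0,0.99,0],[0.06,0,-0.35,0,0.99,0],[0.09,0,-0.34,0,0.99,0],[0.12,0,-0.33,0,0.99,0],[0.15,0,-0.32,0,0.99,0]],
  ],
)

```text
clock: 7.48
eef_pos: [511.6, -174.1, 334.0]
tool_rot: [-1.539, -0.024, -1.338]
force: [0.2, -1.1, -0.3]
width: 28.1
```

```bash
python3 -c "
from h import *
plan((470,-240,330,-94))
d=snap('top','top1.png');np.save('top.npy',{a:d[a] for a in('mtx','k1','rvec','tvec')},allow_pickle=True)
im=d['image'][130:360,100:460,::-1]; cv2.imwrite('pics/top1c.png',cv2.resize(im,None,fx=2.2,fy=2.2))"
```

```text
at [ 511.6 -174.1  334. ] [-88.2  -1.4 -76.7] F [ 0.2 -1.1 -0.3] w 28.1 t 7.5
-> (470, -240, 330, -94) 4 rows
[0.34, 0.02, -0.35, -0.1, 0.87, 0.06]
[0.37, 0.02, -0.32, -0.1, 0.87, 0.06]
[0.39, 0.02, -0.29, -0.1, 0.87, 0.06]
[0.41, 0.02, -0.26, -0.1, 0.87, 0.06]
```

View pics/top1c.png

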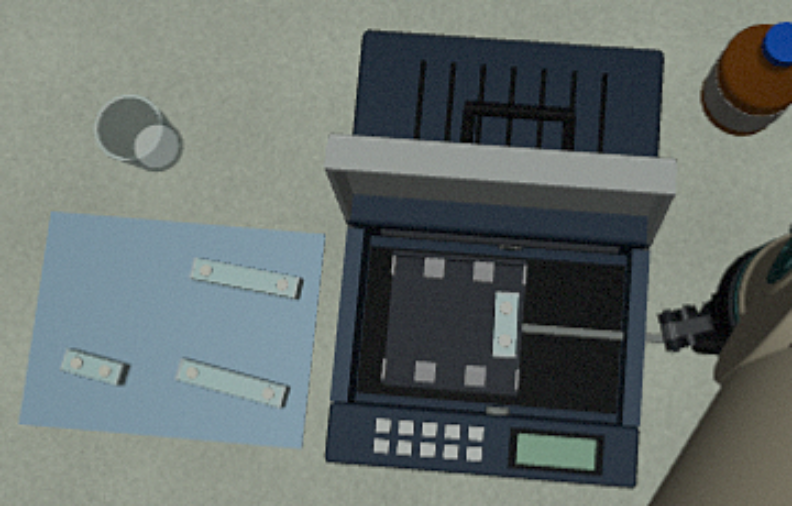

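The lid is upright. One short cell sits in lane a, at about (505,325) in the crop. Lanes b and c are empty, with guide blocks at about (433,268), (483,271), (425,371) and (476,375). The mat is unchanged.

```bash
cat > meas.py <<'E'
from h import *
import sys
def meas(im,d):
    im=cv2.cvtColor(im,cv2.COLOR_BGR2BGR) if 0 else im.astype(int); b,r=im[...,0],im[...,2]
    mk=lambda v0,v1,u0,u1:np.pad(np.ones((v1-v0,u1-u0),bool),((v0,480-v1),(u0,640-u1)))
    op=lambda m:cv2.morphologyEx(m.astype(np.uint8),cv2.MORPH_OPEN,np.ones((3,3)))
    print('mat cells',*rect(d,op(mk(235,325,112,244)&(b-r<26)),22),sep='\n')
    g=mk(243,310,270,343)
    print('carriage cells',*rect(d,op(g&(r>95)&(im[...,1]-r>8)),103,80),sep='\n')
    print('blocks',*rect(d,g&(im.min(2)>70)&(im[...,1]-r<=8),95,15),sep='\n')
if __name__=='__main__':
    meas(cv2.imread(sys.argv[1]),np.load('top.npy',allow_pickle=True).item())
E
python3 meas.py pics/top1.png; python3 -c "
import cv2;im=cv2.imread('pics/top1.png')
for x,y in[(505,325),(433,268),(483,271),(425,371),(476,375),(440,320)]: print(im[130+int(y/2.2),100+int(x/2.2)])"
```

```text
mat cells
(array([241., 310.]), 445.0, 183.0, 65.3, 11.0, 2.0)
(array([205., 303.]), 455.7, 260.9, 114.6, 23.3, 75.6)
(array([144., 297.]), 469.5, 396.8, 60.4, 23.3, 75.5)
(array([211., 256.]), 560.9, 252.0, 115.6, 22.9, 79.5)
(array([115., 258.]), 553.0, 465.2, 110.6, 20.3, 4.3)
carriage cells
(array([329., 282.]), 505.7, -11.6, 38.8, 20.5, 0.3)
blocks
(array([316., 300.]), 464.8, 15.8, 18.5, 18.3, -89.4)
(array([293., 299.]), 468.4, 62.2, 20.5, 18.3, -89.4)
(array([329., 284.]), 497.8, -12.7, 10.3, 10.3, -89.4)
(array([330., 270.]), 528.7, -13.5, 10.3, 10.2, -44.5)
(array([319., 253.]), 561.8, 8.6, 18.8, 18.8, 0.5)
(array([297., 251.]), 565.6, 56.6, 18.9, 18.8, 0.5)
[167 171 153]
[124 125 124]
[134 131 132]
[131 130 129]
[133 131 133]
[55 47 47]
```

Request:
apply_moves(
  commands=[
    [[0,0,0,0,0.9,0],[0,0,0,-0.2,0.9,0.1],[0,0,0,-0.2,0.9,0.1],[0,0,0,0,0.75,0]],
  ],
  claw=45,
)

```text
clock: 7.87
eef_pos: [510.0, -177.9, 332.5]
tool_rot: [-1.571, -0.004, -1.656]
force: [-0.6, 0.4, -0.5]
width: 45.1
```

```bash
python3 -c "
from h import *
plan((513,-12,175,-94,34),(513,-12,84,-94,24))"
```

```text
at [ 510.  -177.9  332.5] [-90.   -0.3 -94.9] F [-0.6  0.4 -0.5] w 45.1 t 7.9
-> (513, -12, 175, -94, 34) 7 rows
[-0.59, 0.56, -0.04, 0.0, -0.02, 0.01]
[-0.59, 0.56, -0.04, 0.0, -0.02, 0.01]
[-0.59, 0.56, -0.04, 0.0, -0.02, 0.01]
[-0.59, 0.56, -0.04, 0.0, -0.02, 0.01]
[-0.59, 0.56, -0.03, 0.0, -0.02, 0.01]
[-0.59, 0.56, -0.03, 0.0, -0.02, 0.01]
[-0.59, 0.56, -0.03, 0.0, -0.02, 0.01]
-> (513, -12, 84, -94, 24) 4 rows
[0.0, 0.57, -0.0, 0.0, 0.0, 0.0]
[0.0, 0.57, -0.0, 0.0, 0.0, 0.0]
[0.0, 0.57, -0.0, 0.0, 0.0, 0.0]
[0.0, 0.57, -0.0, 0.0, 0.0, 0.0]
```

Request:
apply_moves(
  commands=[
    [[-0.59,0.55,-0.04,0,0,0],[-0.59,0.55,-0.04,0,0,0],[-0.59,0.55,-0.04,0,0,0],[-0.59,0.55,-0.04,0,0,0],[-0.59,0.55,-0.03,0,0,0],[-0.59,0.55,-0.03,0,0,0],[-0.59,0.55,-0.03,0,0,0],[0,0,0,0,0,0]],
  ],
)

```text
clock: 8.53
eef_pos: [521.8, -9.2, 167.2]
tool_rot: [-1.561, -0.016, -1.645]
force: [-0.3, 0.6, -0.2]
width: 44.8
```

```bash
python3 -c "
from h import *
plan((513,-12,84,-94,24))"
```

```text
at [521.8  -9.2 167.2] [-89.4  -0.9 -94.3] F [-0.3  0.6 -0.2] w 44.8 t 8.5
-> (513, -12, 84, -94, 24) 4 rows
[0.01, 0.52, -0.06, -0.03, -0.01, 0.05]
[0.01, 0.52, -0.06, -0.03, -0.01, 0.05]
[0.02, 0.52, -0.06, -0.03, -0.01, 0.05]
[0.02, 0.52, -0.06, -0.03, -0.01, 0.05]
```

Request:
apply_moves(
  commands=[
    [[0.02,0.52,-0.06,-0.05,0,0.1],[0.02,0.52,-0.06,-0.05,0,0.05],[0.02,0.52,-0.06,0,0,0.05],[0.02,0.4,-0.06,0,0,0.05],[0,0,0,0,0,0],[0,0,0,0,0,0]],
  ],
)

```text
clock: 9.03
eef_pos: [515.8, -8.6, 81.6]
tool_rot: [-1.568, 0.002, -1.626]
force: [0.5, -0.7, 0.9]
width: 44.8
```

Request:
apply_moves(
  commands=[
    [[0,0,0,0,0,0],[0,0,0,0,0,0],[0,0,0,0,0,0],[0,0,0,0,0,0]],
  ],
  claw=15,
)

```text
clock: 9.37
eef_pos: [518.7, -9.0, 84.1]
tool_rot: [-1.563, 0.001, -1.624]
force: [0.7, -0.3, -0.0]
width: 20.7
```

```bash
python3 -c "
from h import *
plan((511,-12,190,-94,25),(506,-384,190,-94,35))"
```

```text
at [518.7  -9.   84.1] [-89.6   0.1 -93. ] F [ 0.7 -0.3 -0. ] w 20.7 t 9.4
-> (511, -12, 190, -94, 25) 5 rows
[0.02, -0.53, -0.03, -0.02, 0.04, -0.0]
[0.02, -0.53, -0.03, -0.02, 0.04, -0.0]
[0.02, -0.53, -0.04, -0.02, 0.04, -0.0]
[0.02, -0.53, -0.04, -0.02, 0.04, -0.0]
[0.02, -0.53, -0.04, -0.02, 0.04, -0.0]
-> (506, -384, 190, -94, 35) 11 rows
[0.84, 0.0, 0.05, 0.0, 0.0, 0.0]
[0.84, 0.0, 0.05, 0.0, 0.0, 0.0]
[0.84, 0.0, 0.05, 0.0, 0.0, 0.0]
[0.84, 0.0, 0.05, 0.0, 0.0, 0.0]
[0.84, 0.0, 0.05, 0.0, 0.0, 0.0]
[0.84, 0.0, 0.05, 0.0, 0.0, 0.0]
[0.84, 0.0, 0.05, 0.0, 0.0, 0.0]
[0.84, 0.0, 0.05, 0.0, 0.0, 0.0]
[0.84, 0.0, 0.05, 0.0, 0.0, 0.0]
[0.84, 0.0, 0.05, 0.0, 0.0, 0.0]
[0.84, 0.0, 0.05, 0.0, 0.0, 0.0]
```

Request:
apply_moves(
  commands=[
    [[0,0,0,0,0,0],[0,0,0,0,0,0],[0,-0.2,0,0,0,0],[0,-0.5,0,0,0,0],[0,-0.6,0,0,0,0],[0,-0.7,0,0,0,0],[0,-0.7,0,0,0,0],[0,-0.4,0,0,0,0]],
  ],
)

```text
clock: 10.03
eef_pos: [515.2, -9.1, 213.4]
tool_rot: [-1.57, 0.0, -1.625]
force: [-0.2, -0.3, -1.3]
width: 20.9
```

Request:
apply_moves(
  commands=[
    [[0.84,0,0.04,0,0,0],[0.84,0,0.04,0,0,0],[0.84,0,0.04,0,0,0],[0.84,0,0.04,0,0,0],[0.84,0,0.04,0,0,0],[0.84,0,0.04,0,0,0],[0.84,0,0.04,0,0,0],[0.84,0,0.04,0,0,0]],
  ],
)

```text
clock: 10.7
eef_pos: [520.4, -276.4, 221.9]
tool_rot: [-1.559, 0.008, -1.602]
force: [1.8, 0.7, -1.0]
width: 20.8
```

```bash
python3 -c "
from h import *
plan((506,-384,120,-94,35))
d=snap('top','top2.png'); cv2.imwrite('pics/top2c.png',cv2.resize(d['image'][200:360,260:560,::-1],None,fx=2,fy=2))"
```

```text
at [ 520.4 -276.4  221.9] [-89.3   0.4 -91.8] F [ 1.8  0.7 -1. ] w 20.8 t 10.7
-> (506, -384, 120, -94, 35) 5 rows
[0.54, 0.5, -0.06, -0.03, 0.09, -0.02]
[0.54, 0.51, -0.06, -0.03, 0.09, -0.02]
[0.54, 0.51, -0.05, -0.03, 0.09, -0.02]
[0.54, 0.51, -0.04, -0.03, 0.09, -0.02]
[0.54, 0.51, -0.04, -0.03, 0.09, -0.02]
```

View pics/top2c.png

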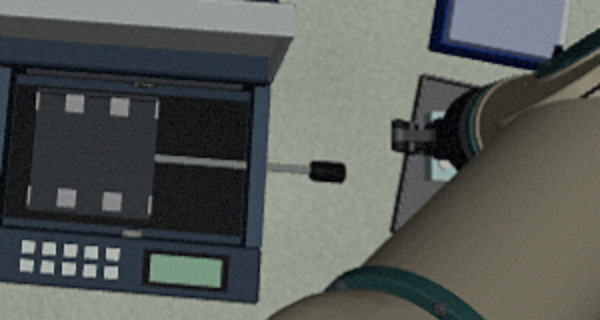

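The carriage is now empty and the gripper holds the short cell on its way to the tray.

Request:
apply_moves(
  commands=[
    [[0.54,0.5,-0.06,0,0.09,0],[0.54,0.5,-0.06,0,0.09,0],[0.54,0.5,-0.05,-0.05,0.09,0],[0.54,0.5,-0.04,-0.05,0.09,0],[0.5,0.5,-0.04,0,0.09,0],[0,0.5,0,0,0,0],[0,0.5,0,0,0,0],[0,0,0,0,0,0]],
  ],
)

```text
clock: 11.42
eef_pos: [501.8, -405.2, 84.2]
tool_rot: [-1.561, -0.01, -1.662]
force: [-0.5, 0.5, -0.5]
width: 20.6
```

```bash
python3 -c "
from h import *
plan((506,-384,8,-94,20))"
```

```text
at [ 501.8 -405.2   84.2] [-89.4  -0.6 -95.2] F [-0.5  0.5 -0.5] w 20.6 t 11.4
-> (506, -384, 8, -94, 20) 4 rows
[-0.14, 0.48, 0.01, -0.03, -0.06, 0.03]
[-0.14, 0.48, 0.01, -0.03, -0.06, 0.03]
[-0.14, 0.48, 0.01, -0.03, -0.06, 0.03]
[-0.14, 0.48, 0.02, -0.03, -0.06, 0.03]
```

Request:
apply_moves(
  commands=[
    [[-0.1,0.48,0,-0.05,0,0.05],[-0.1,0.48,0,-0.05,0,0.03],[-0.1,0.48,0,0,0,0.03],[-0.05,0.35,0,0,0,0],[0,0,0,0,0,0],[0,0,0,0,0,0]],
  ],
)

```text
clock: 11.92
eef_pos: [506.1, -392.1, 16.8]
tool_rot: [-1.566, -0.004, -1.66]
force: [0.5, 0.0, -0.5]
width: 21.1
```

```bash
python3 -c "
from h import *
plan((506,-384,7,-94,20))"
```

```text
at [ 506.1 -392.1   16.8] [-89.7  -0.2 -95.1] F [ 0.5  0.  -0.5] w 21.1 t 11.9
-> (506, -384, 7, -94, 20) 1 rows
[-0.2, 0.24, -0.02, -0.06, -0.22, 0.05]
```

Request:
apply_moves(
  commands=[
    [[0,0.12,0,0,0,0],[0,0.1,0,0,0,0],[0,0.03,0,0,0,0],[0,0,0,0,0,0]],
  ],
)

```text
clock: 12.25
eef_pos: [508.3, -394.1, 10.3]
tool_rot: [-1.561, -0.008, -1.659]
force: [-0.0, -1.4, -2.0]
width: 20.7
```

Request:
apply_moves(
  commands=[
    [[0,0,0,0,0,0],[0,0,0,0,0,0],[0,0,0,0,0,0],[0,-0.2,0,0,0,0],[0,-0.6,0,0,0,0],[0,-0.9,0,0,0,0],[0,-0.9,0,0,0,0],[0,-0.9,0,0,0,0]],
  ],
  claw=40,
)

```text
clock: 12.92
eef_pos: [502.9, -390.1, 150.2]
tool_rot: [-1.573, -0.001, -1.662]
force: [1.0, 0.2, -0.0]
width: 40.1
```

```bash
python3 -c "
from h import *
plan((470,-300,280,-60),(440,0,300,-20))"
```

```text
at [ 502.9 -390.1  150.2] [-90.1  -0.  -95.2] F [ 1.   0.2 -0. ] w 40.1 t 12.9
-> (470, -300, 280, -60) 8 rows
[-0.27, -0.41, -0.13, 0.0, -0.88, -0.0]
[-0.28, -0.41, -0.11, 0.0, -0.88, -0.0]
[-0.29, -0.41, -0.09, 0.0, -0.88, -0.0]
[-0.29, -0.41, -0.06, 0.0, -0.88, -0.0]
[-0.3, -0.41, -0.04, 0.0, -0.88, -0.0]
[-0.3, -0.41, -0.02, 0.0, -0.88, -0.0]
[-0.3, -0.41, 0.01, 0.0, -0.88, -0.0]
[-0.3, -0.41, 0.03, 0.0, -0.88, -0.0]
-> (440, 0, 300, -20) 8 rows
[-0.86, -0.06, 0.39, 0.0, -1.0, 0.0]
[-0.82, -0.06, 0.46, 0.0, -1.0, 0.0]
[-0.78, -0.06, 0.53, 0.0, -1.0, 0.0]
[-0.73, -0.06, 0.6, 0.0, -1.0, 0.0]
[-0.67, -0.06, 0.66, 0.0, -1.0, 0.0]
[-0.61, -0.06, 0.71, 0.0, -1.0, 0.0]
[-0.55, -0.06, 0.77, 0.0, -1.0, 0.0]
[-0.48, -0.06, 0.81, 0.0, -1.0, 0.0]
```

Request:
apply_moves(
  commands=[
    [[-0.27,-0.41,-0.13,0,-0.88,0],[-0.28,-0.41,-0.11,0,-0.88,0],[-0.29,-0.41,-0.09,0,-0.88,0],[-0.29,-0.41,-0.06,0,-0.88,0],[-0.3,-0.41,-0.04,0,-0.88,0],[-0.3,-0.41,-0.02,0,-0.88,0],[-0.3,-0.41,0,0,-0.88,0],[-0.3,-0.41,0.03,0,-0.88,0]],
  ],
)

```text
clock: 13.58
eef_pos: [465.8, -302.3, 298.8]
tool_rot: [-1.57, -0.016, -1.027]
force: [-0.1, -1.3, -0.8]
width: 40.1
```

Request:
apply_moves(
  commands=[
    [[-0.86,0,0.39,0,-1,0],[-0.82,0,0.46,0,-1,0],[-0.78,0,0.53,0,-1,0],[-0.73,0,0.6,0,-1,0],[-0.67,0,0.66,0,-1,0],[-0.61,0,0.71,0,-1,0],[-0.55,0,0.77,0,-1,0],[-0.48,0,0.81,0,-1,0]],
  ],
)

```text
clock: 14.25
eef_pos: [424.4, -3.1, 302.5]
tool_rot: [-1.585, -0.033, -0.313]
force: [1.2, 1.1, -0.2]
width: 40.0
```

```bash
python3 -c "
from h import *
d=snap('top','top3.png')"; python3 meas.py pics/top3.png | head -8; python3 -c "
from h import *
plan((456,261,130,-14,35))"
```

```text
mat cells
(array([241., 310.]), 445.0, 183.0, 65.3, 11.0, 2.0)
(array([206., 304.]), 455.8, 261.1, 114.9, 23.4, 75.7)
(array([142., 296.]), 470.4, 400.3, 67.7, 23.3, 75.6)
(array([212., 256.]), 560.9, 252.0, 115.6, 22.8, 79.5)
(array([115., 258.]), 551.9, 465.1, 112.8, 20.3, 4.3)
carriage cells
blocks
at [423.1   5.4 301.9] [-90.6  -1.7 -17.1] F [-1.6  7.8 -0.6] w 40.1 t 14.3
-> (456, 261, 130, -14, 35) 9 rows
[-0.14, 0.47, 0.71, 0.01, -0.07, 0.04]
[-0.13, 0.47, 0.71, 0.01, -0.07, 0.04]
[-0.12, 0.47, 0.71, 0.01, -0.07, 0.04]
[-0.12, 0.47, 0.71, 0.01, -0.07, 0.04]
[-0.11, 0.47, 0.71, 0.01, -0.07, 0.04]
[-0.11, 0.47, 0.71, 0.01, -0.07, 0.04]
[-0.1, 0.47, 0.71, 0.01, -0.07, 0.04]
[-0.09, 0.48, 0.71, 0.01, -0.07, 0.04]
[-0.09, 0.48, 0.71, 0.01, -0.07, 0.04]
```

View pics/top3.png

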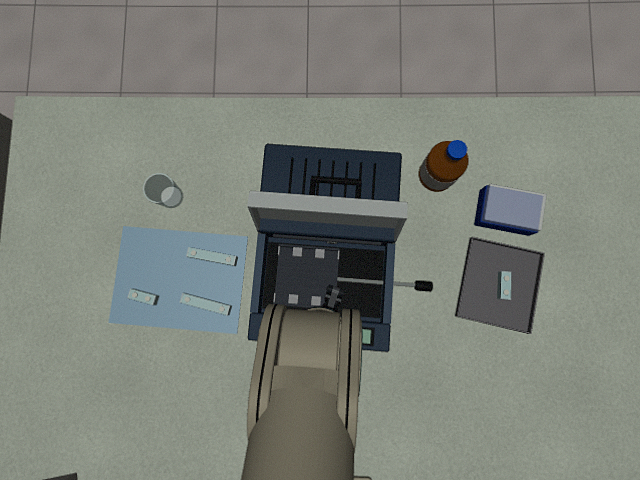

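The short cell stands in the tray at about (506,285), the carriage is empty, and both long cells are unmoved. Now the near long cell.

Request:
apply_moves(
  commands=[
    [[-0.14,0.3,0.75,0,-0.07,0.05],[-0.13,0.3,0.75,0,-0.07,0.05],[-0.12,0.3,0.75,0,-0.07,0.04],[-0.12,0.4,0.75,0,-0.07,0.04],[-0.11,0.5,0.71,0,-0.07,0.04],[-0.11,0.6,0.71,0,-0.07,0.04],[-0.1,0.6,0.71,0,-0.07,0.04],[-0.09,0.6,0.71,0,-0.07,0.04]],
  ],
)

```text
clock: 14.97
eef_pos: [459.7, 244.8, 161.7]
tool_rot: [-1.568, -0.016, -0.258]
force: [0.8, 0.7, 0.7]
width: 40.1
```

```bash
python3 -c "
from h import *
plan((456,262,60,-14,25),(456,262,4,-14,20))"
```

```text
at [459.7 244.8 161.7] [-89.9  -0.9 -14.8] F [0.8 0.7 0.7] w 40.1 t 15.0
-> (456, 262, 60, -14, 25) 5 rows
[-0.05, 0.51, 0.08, -0.01, -0.03, 0.04]
[-0.05, 0.51, 0.08, -0.01, -0.03, 0.04]
[-0.04, 0.51, 0.08, -0.01, -0.03, 0.04]
[-0.04, 0.51, 0.08, -0.01, -0.03, 0.04]
[-0.04, 0.51, 0.08, -0.01, -0.03, 0.04]
-> (456, 262, 4, -14, 20) 3 rows
[0.0, 0.47, -0.0, 0.0, 0.0, 0.0]
[0.0, 0.47, -0.0, 0.0, 0.0, 0.0]
[0.0, 0.47, -0.0, 0.0, 0.0, 0.0]
```

Request:
apply_moves(
  commands=[
    [[-0.05,0.5,0.08,0,-0.03,0.05],[-0.05,0.5,0.05,0,-0.03,0.05],[-0.04,0.5,0,0,-0.03,0.04],[-0.04,0.5,0,0,-0.03,0.04],[0,0.5,0,0,0,0],[0,0.3,0,0,0,0],[0,0,0,0,0,0],[0,0,0,0,0,0]],
  ],
)

```text
clock: 15.63
eef_pos: [456.8, 258.3, 43.2]
tool_rot: [-1.567, -0.001, -0.241]
force: [-0.0, -0.1, 0.9]
width: 39.9
```

```bash
python3 -c "
from h import *
plan((456,262,4,-14,20))"
```

```text
at [456.8 258.3  43.2] [-89.8  -0.1 -13.8] F [-0.  -0.1  0.9] w 39.9 t 15.6
-> (456, 262, 4, -14, 20) 2 rows
[-0.02, 0.49, 0.04, -0.02, 0.02, 0.01]
[-0.02, 0.49, 0.04, -0.02, 0.02, 0.01]
```

Request:
apply_moves(
  commands=[
    [[-0.02,0.45,0.05,0,0,0],[-0.02,0.4,0.05,0,0,0],[0,0.12,0,0,0,0],[0,0,0,0,0,0]],
  ],
)

```text
clock: 15.97
eef_pos: [460.7, 263.0, 8.2]
tool_rot: [-1.563, -0.009, -0.243]
force: [-0.7, -0.0, -0.4]
width: 39.5
```

Request:
apply_moves(
  commands=[
    [[0,0,0,0,0,0],[0,0,0,0,0,0],[0,0,0,0,0,0],[0,0,0,0,0,0],[0,0,0,0,0,0]],
  ],
  claw=15,
)

```text
clock: 16.38
eef_pos: [462.8, 263.3, 12.5]
tool_rot: [-1.56, -0.012, -0.244]
force: [-0.1, 0.1, -0.7]
width: 20.3
```

```bash
python3 -c "
from h import *
plan((456,262,200,-14),(516,36,215,-94))"
```

```text
at [462.8 263.3  12.5] [-89.4  -0.7 -14. ] F [-0.1  0.1 -0.7] w 20.3 t 16.4
-> (456, 262, 200, -14) 5 rows
[-0.02, -0.94, -0.0, -0.03, 0.0, 0.03]
[-0.02, -0.94, -0.01, -0.03, 0.0, 0.03]
[-0.02, -0.94, -0.01, -0.03, 0.0, 0.03]
[-0.03, -0.94, -0.01, -0.03, 0.0, 0.03]
[-0.03, -0.94, -0.01, -0.03, 0.0, 0.03]
-> (516, 36, 215, -94) 16 rows
[0.18, -0.02, -0.32, 0.0, 1.0, -0.0]
[0.2, -0.02, -0.3, 0.0, 1.0, -0.0]
[0.23, -0.02, -0.28, 0.0, 1.0, -0.0]
[0.25, -0.02, -0.26, 0.0, 1.0, -0.0]
[0.28, -0.02, -0.24, 0.0, 1.0, -0.0]
[0.3, -0.02, -0.22, 0.0, 1.0, -0.0]
[0.31, -0.02, -0.19, 0.0, 1.0, -0.0]
[0.33, -0.02, -0.16, 0.0, 1.0, -0.0]
[0.34, -0.02, -0.13, 0.0, 1.0, -0.0]
[0.35, -0.02, -0.1, 0.0, 1.0, -0.0]
[0.36, -0.02, -0.07, 0.0, 1.0, -0.0]
[0.36, -0.02, -0.04, 0.0, 1.0, -0.0]
[0.37, -0.02, -0.01, 0.0, 1.0, -0.0]
[0.36, -0.02, 0.02, 0.0, 1.0, -0.0]
[0.36, -0.02, 0.06, 0.0, 1.0, -0.0]
[0.35, -0.02, 0.09, 0.0, 1.0, -0.0]
```

Request:
apply_moves(
  commands=[
    [[0,-0.3,0,0,0,0.05],[0,-0.6,0,0,0,0.05],[0,-0.9,0,-0.05,0,0.05],[0,-0.9,0,-0.05,0,0.03],[0,-0.9,0,-0.05,0,0],[0,-0.6,0,0,0,0],[0,-0.3,0,0,0,0],[0,0,0,0,0,0]],
  ],
)

```text
clock: 17.05
eef_pos: [461.5, 261.0, 200.9]
tool_rot: [-1.575, 0.006, -0.246]
force: [-0.1, -0.5, -0.9]
width: 20.3
```

Request:
apply_moves(
  commands=[
    [[0.18,0,-0.32,0,1,0],[0.2,0,-0.3,0,1,0],[0.23,0,-0.28,0,1,0],[0.25,0,-0.26,0,1,0],[0.28,0,-0.24,0,1,0],[0.3,0,-0.22,0,1,0],[0.31,0,-0.19,0,1,0],[0.33,0,-0.16,0,1,0]],
  ],
)

```text
clock: 17.72
eef_pos: [486.4, 147.2, 195.5]
tool_rot: [-1.583, 0.007, -0.966]
force: [-0.6, -0.3, -0.3]
width: 20.5
```

Request:
apply_moves(
  commands=[
    [[0.34,0,-0.13,0,1,0],[0.35,0,-0.1,0,1,0],[0.36,0,-0.07,0,1,0],[0.36,0,-0.04,0,1,0],[0.36,0,0,0,1,0],[0.36,0,0.02,0,1,0],[0.36,0,0.06,0,1,0],[0.35,0,0.09,0,1,0]],
  ],
)

```text
clock: 18.38
eef_pos: [506.5, 27.2, 186.6]
tool_rot: [-1.598, -0.01, -1.701]
force: [0.3, -0.3, -1.1]
width: 20.6
```

```bash
python3 -c "
from h import *
plan((516,36,135,-94,30))
d=snap('top','top4.png'); cv2.imwrite('pics/top4c.png',cv2.resize(d['image'][200:360,220:440,::-1],None,fx=3,fy=3))"
```

```text
at [506.5  27.2 186.6] [-91.5  -0.6 -97.5] F [ 0.3 -0.3 -1.1] w 20.6 t 18.4
-> (516, 36, 135, -94, 30) 2 rows
[-0.13, 0.64, 0.12, 0.16, -0.35, 0.05]
[-0.12, 0.64, 0.12, 0.16, -0.35, 0.05]
```

View pics/top4c.png

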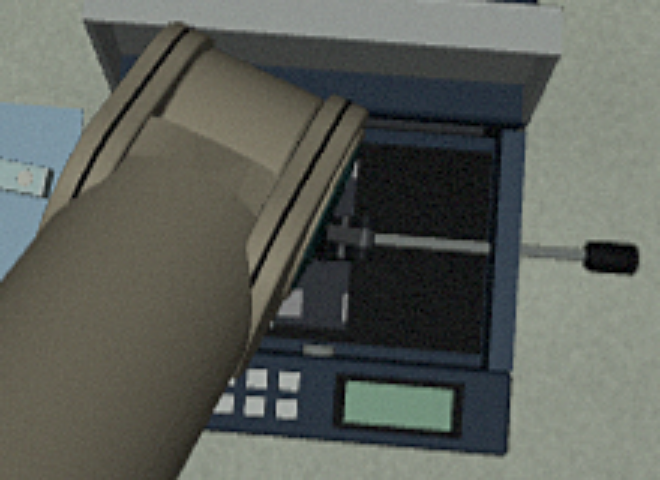

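The arm hides the cell from above. I'll lower it to just over the guides and check with the side camera.

Request:
apply_moves(
  commands=[
    [[-0.13,0.5,0.12,0.16,-0.35,0.05],[-0.12,0.6,0.12,0.16,-0.35,0.05],[0,0.5,0.05,0,0,0],[0,0.3,0,0,0,0],[0,0,0,0,0,0],[0,0,0,0,0,0]],
  ],
)

```text
clock: 18.93
eef_pos: [516.8, 30.4, 103.5]
tool_rot: [-1.573, -0.007, -1.642]
force: [0.0, 0.1, -1.2]
width: 20.4
```

```bash
cat > side.py <<'E'
from h import *
import sys
def box(c,z,L,yaw,W=22,H=24):
    a=np.radians(yaw);u=np.array([np.cos(a),np.sin(a)]);n=np.array([-u[1],u[0]]);
    return [np.r_[np.array(c)+su*L/2*u+sn*W/2*n,zz] for zz in(z,z+H) for su,sn in((1,1),(1,-1),(-1,-1),(-1,1))]
def draw(im,d,P,col):
    q=proj(d,P);
    for i in range(4):
        for a,b in((i,(i+1)%4),(4+i,4+(i+1)%4),(i,i+4)): cv2.line(im,*[tuple(int(x*64*4) for x in q[k]) for k in(a,b)],col,1,cv2.LINE_AA,8)
def shot(cam_,fn,boxes,crop):
    d=eyes.get_image(cam_); im=cv2.resize(d['image'][:,:,::-1],None,fx=4,fy=4,interpolation=cv2.INTER_CUBIC)
    for P,c in boxes: draw(im,d,P,c)
    v0,v1,u0,u1=crop; cv2.imwrite('pics/'+fn,im[v0*4:v1*4,u0*4:u1*4])
E
python3 - <<'E'
from side import *
plan((518,36,95,-94,30))
s=readout.read_state();p=s['eef_pos'];y=np.degrees(s['tool_rot'][2])+90
u=np.array([np.cos(np.radians(y)),np.sin(np.radians(y))])
c=np.array(p[:2])-2.6*u
shot('side','side5.png',[(box(c,p[2]-12.5,110,y),(0,255,0)),(box((515.2,35.8),81,116,-4,28,14),(0,0,255)),(box((511.6,-11.3),81,116,-4,28,14),(255,0,0))],(215,325,220,400))
E
```

```text
at [516.8  30.4 103.5] [-90.1  -0.4 -94.1] F [ 0.   0.1 -1.2] w 20.4 t 18.9
-> (518, 36, 95, -94, 30) 1 rows
[-0.14, 0.21, 0.02, 0.02, -0.02, 0.08]
```

View pics/side5.png

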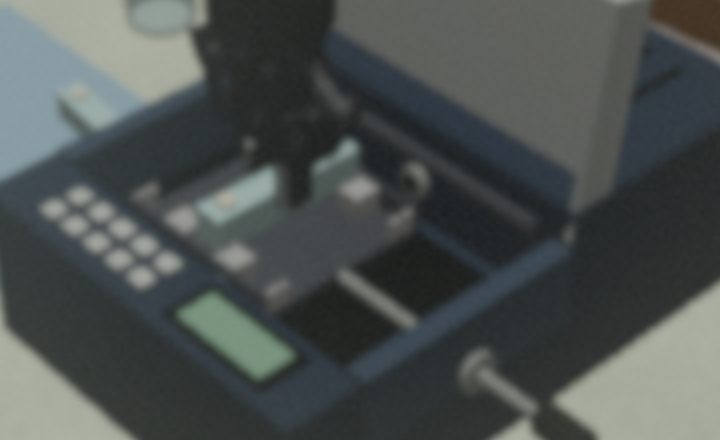

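The cell is level and along the lane between guide pairs, but my overlay was drawn at the wrong scale. I'll redo it.

```bash
sed -i 's/x\*64\*4/x*256*4/' side.py; python3 - <<'E'
from side import *
s=readout.read_state();p=s['eef_pos'];y=np.degrees(s['tool_rot'][2])+90;print(p)
u=np.array([np.cos(np.radians(y)),np.sin(np.radians(y))])
c=np.array(p[:2])-2.6*u
shot('side','side6.png',[(box(c,p[2]-12.5,110,y),(0,255,0)),(box((515.2,35.8),81,116,-4,28,14),(0,0,255)),(box((511.6,-11.3),81,116,-4,28,14),(255,0,0))],(215,325,220,400))
E
```

```text
[516.77452677  30.48088481 103.69473839]
```

View pics/side6.png

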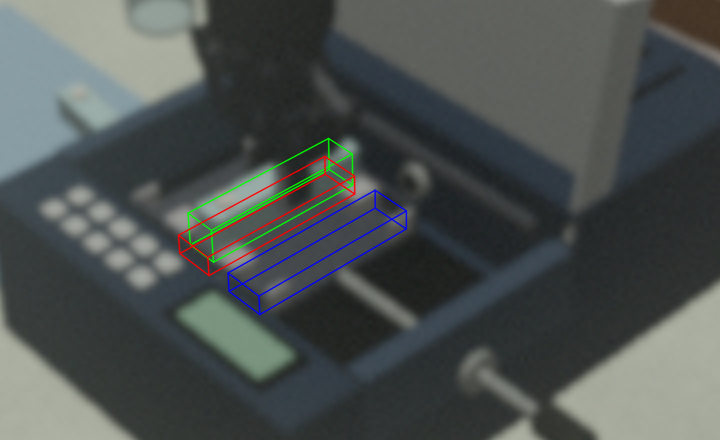

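The overlay is consistent: cell and lane boxes are both shifted by the same 4–8 px (side calibration, about 3 mm), so they agree relative to each other. Shift +5 mm in y and lower.

Request:
apply_moves(
  commands=[
    [[-0.13,0,0,0,0,0.05],[0,0.1,0,0,0,0],[0,0.1,0,0,0,0],[0,0,0,0,0,0]],
  ],
)

```text
clock: 19.37
eef_pos: [519.5, 36.9, 98.2]
tool_rot: [-1.566, -0.001, -1.64]
force: [0.6, 0.1, -1.0]
width: 20.3
```

```bash
python3 -c "
from h import *
plan((516.5,36,93,-94,30))"
```

```text
at [519.5  36.9  98.2] [-89.7  -0.  -94. ] F [ 0.6  0.1 -1. ] w 20.3 t 19.4
-> (516.5, 36, 93, -94, 30) 1 rows
[0.03, 0.13, -0.07, -0.05, 0.0, 0.01]
```

Request:
apply_moves(
  commands=[
    [[0.02,0.05,-0.09,-0.05,0,0],[0,0.1,-0.02,0,0,0],[0,0.08,0,0,0,0]],
  ],
)

```text
clock: 19.62
eef_pos: [515.4, 36.5, 89.3]
tool_rot: [-1.569, -0.0, -1.64]
force: [0.1, 0.9, -0.6]
width: 20.3
```

Request:
apply_moves(
  commands=[
    [[0,0.1,0,0,0,0],[0,0.05,0,0,0,0]],
  ],
)

```text
clock: 19.78
eef_pos: [515.4, 36.6, 88.6]
tool_rot: [-1.568, 0.006, -1.64]
force: [-3.9, 0.4, 14.8]
width: 20.5
```

Contact came at TCP z≈88.6. With the grasp at z 8.2 on the mat, that puts the cell bottom at about 81, the lane floor. Release and go up.

Request:
apply_moves(
  commands=[
    [[0,0,0,0,0,0],[0,0,0,0,0,0],[0,0,0,0,0,0],[0,-0.2,0,0,0,0],[0,-0.7,0,0,0,0],[0,-0.9,0,0,0,0],[0,-0.9,0,0,0,0],[0,-0.9,0,0,0,0]],
  ],
  claw=34,
)

```text
clock: 20.45
eef_pos: [509.7, 34.6, 232.0]
tool_rot: [-1.584, 0.001, -1.644]
force: [2.0, 1.3, -0.5]
width: 34.0
```

```bash
python3 -c "
from h import *
plan((500,110,280,-50),(430,60,290,-11))"
```

```text
at [509.7  34.6 232. ] [-90.8   0.1 -94.2] F [ 2.   1.3 -0.5] w 34.0 t 20.4
-> (500, 110, 280, -50) 9 rows
[-0.21, -0.13, -0.04, 0.02, -0.98, -0.01]
[-0.21, -0.13, -0.03, 0.02, -0.98, -0.01]
[-0.21, -0.13, -0.01, 0.02, -0.98, -0.01]
[-0.21, -0.13, 0.01, 0.02, -0.98, -0.01]
[-0.21, -0.13, 0.03, 0.02, -0.98, -0.01]
[-0.21, -0.13, 0.05, 0.02, -0.98, -0.01]
[-0.2, -0.13, 0.06, 0.02, -0.98, -0.01]
[-0.19, -0.13, 0.08, 0.02, -0.98, -0.01]
[-0.19, -0.13, 0.1, 0.02, -0.98, -0.01]
-> (430, 60, 290, -11) 8 rows
[-0.02, -0.03, -0.27, 0.0, -0.98, 0.0]
[-0.04, -0.03, -0.27, 0.0, -0.98, 0.0]
[-0.07, -0.03, -0.26, 0.0, -0.98, 0.0]
[-0.09, -0.03, -0.25, 0.0, -0.98, 0.0]
[-0.11, -0.03, -0.25, 0.0, -0.98, 0.0]
[-0.13, -0.03, -0.24, 0.0, -0.98, 0.0]
[-0.15, -0.03, -0.22, 0.0, -0.98, 0.0]
[-0.17, -0.03, -0.21, 0.0, -0.98, 0.0]
```

```bash
python3 -c "
from h import *
plan((425,-60,270,-11))"
```

```text
at [509.7  34.6 232. ] [-90.8   0.1 -94.2] F [ 2.   1.3 -0.5] w 34.0 t 20.4
-> (425, -60, 270, -11) 17 rows
[0.15, -0.05, -0.11, 0.01, -0.98, -0.01]
[0.14, -0.05, -0.13, 0.01, -0.98, -0.01]
[0.13, -0.05, -0.14, 0.01, -0.98, -0.01]
[0.11, -0.05, -0.15, 0.01, -0.98, -0.01]
[0.1, -0.05, -0.16, 0.01, -0.98, -0.01]
[0.09, -0.05, -0.17, 0.01, -0.98, -0.01]
[0.07, -0.05, -0.17, 0.01, -0.98, -0.01]
[0.06, -0.05, -0.18, 0.01, -0.98, -0.01]
[0.04, -0.05, -0.18, 0.01, -0.98, -0.01]
[0.03, -0.05, -0.19, 0.01, -0.98, -0.01]
[0.01, -0.05, -0.19, 0.01, -0.98, -0.01]
[-0.01, -0.06, -0.19, 0.01, -0.98, -0.01]
[-0.02, -0.06, -0.19, 0.01, -0.98, -0.01]
[-0.04, -0.06, -0.18, 0.01, -0.98, -0.01]
[-0.05, -0.06, -0.18, 0.01, -0.98, -0.01]
[-0.07, -0.06, -0.17, 0.01, -0.98, -0.01]
[-0.08, -0.06, -0.17, 0.01, -0.98, -0.01]
```

Request:
apply_moves(
  commands=[
    [[0.15,-0.05,-0.11,0,-1,0],[0.14,-0.05,-0.13,0,-1,0],[0.13,-0.05,-0.14,0,-1,0],[0.11,-0.05,-0.15,0,-1,0],[0.1,-0.05,-0.16,0,-1,0],[0.09,-0.05,-0.17,0,-1,0],[0.07,-0.05,-0.17,0,-1,0],[0.06,-0.05,-0.18,0,-1,0]],
  ],
)

```text
clock: 21.12
eef_pos: [474.0, -12.9, 258.5]
tool_rot: [-1.569, -0.002, -0.912]
force: [0.1, 1.0, -0.1]
width: 33.9
```

Request:
apply_moves(
  commands=[
    [[0.04,-0.05,-0.19,0,-1,0],[0.03,-0.05,-0.19,0,-1,0],[0,-0.05,-0.19,0,-1,0],[0,-0.05,-0.19,0,-1,0],[-0.02,-0.05,-0.19,0,-1,0],[-0.04,-0.05,-0.18,0,-1,0],[-0.05,-0.05,-0.18,0,-1,0],[-0.07,-0.05,-0.17,0,-1,0]],
  ],
  claw=42,
)

```text
clock: 21.78
eef_pos: [432.6, -64.5, 276.4]
tool_rot: [-1.575, 0.0, -0.18]
force: [-0.4, 1.2, -0.2]
width: 42.0
```

```bash
python3 -c "
from h import *
d=snap('top','top7.png'); cv2.imwrite('pics/top7c.png',cv2.resize(d['image'][200:350,100:400,::-1],None,fx=2.6,fy=2.6))"; python3 meas.py pics/top7.png; python3 -c "
from h import *
plan((510,160,220,-10.5),(561,253,80,-10.5))"
```

```text
mat cells
(array([241., 309.]), 446.1, 183.0, 67.5, 11.0, 2.0)
(array([143., 297.]), 470.4, 400.3, 67.7, 23.3, 75.6)
(array([211., 256.]), 560.7, 251.5, 114.0, 22.9, 79.5)
(array([115., 258.]), 551.9, 465.1, 112.8, 20.3, 4.3)
carriage cells
(array([306., 276.]), 514.0, 35.3, 74.3, 20.9, -4.1)
blocks
(array([316., 300.]), 464.8, 15.8, 18.5, 18.3, -89.4)
(array([293., 299.]), 468.4, 63.2, 18.6, 18.3, -89.4)
(array([305., 296.]), 474.8, 38.6, 10.3, 10.2, -89.4)
(array([308., 256.]), 555.3, 32.5, 10.4, 10.3, 45.6)
(array([319., 253.]), 561.8, 9.7, 20.9, 18.8, -89.5)
(array([297., 251.]), 566.1, 55.6, 19.8, 19.3, -7.0)
at [431.7 -65.9 276.8] [-90.3   0.  -10.2] F [-1.1 -1.4 -0.4] w 41.9 t 21.8
-> (510, 160, 220, -10.5) 7 rows
[0.13, 0.2, 0.84, 0.01, 0.01, -0.0]
[0.13, 0.2, 0.84, 0.01, 0.01, -0.0]
[0.13, 0.2, 0.84, 0.01, 0.01, -0.0]
[0.13, 0.2, 0.84, 0.01, 0.01, -0.0]
[0.13, 0.2, 0.84, 0.01, 0.01, -0.0]
[0.13, 0.2, 0.84, 0.01, 0.01, -0.0]
[0.13, 0.2, 0.84, 0.01, 0.01, -0.0]
-> (561, 253, 80, -10.5) 5 rows
[0.17, 0.7, 0.5, 0.0, 0.0, 0.0]
[0.17, 0.7, 0.5, 0.0, 0.0, 0.0]
[0.17, 0.7, 0.5, 0.0, 0.0, 0.0]
[0.17, 0.7, 0.5, 0.0, 0.0, 0.0]
[0.17, 0.7, 0.5, 0.0, 0.0, 0.0]
```

View pics/top7c.png

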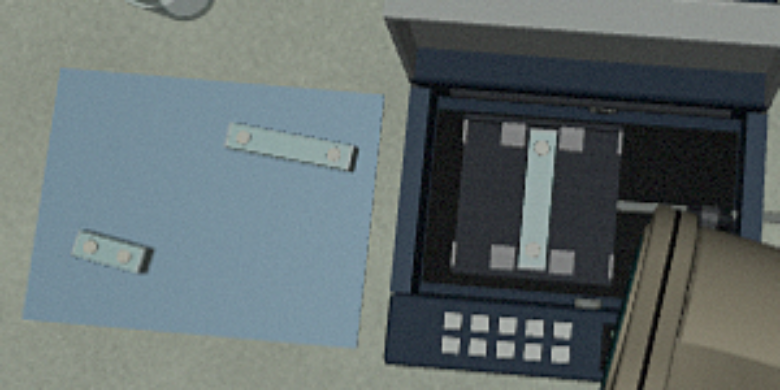

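The first long cell lies squarely in the middle lane, at about (537,200) in the crop between the guides. The second long cell is still at about (290,147). Now that one.

Request:
apply_moves(
  commands=[
    [[0.13,0.1,0.84,0,0,0],[0.13,0.1,0.84,0,0,0],[0.13,0.1,0.84,0,0,0],[0.13,0.1,0.84,0,0,0],[0.13,0.1,0.84,0,0,0],[0.13,0.1,0.84,0,0,0],[0.17,0.3,0.84,0,0,0],[0.3,0.6,0.6,0,0,0]],
  ],
)

```text
clock: 22.5
eef_pos: [535.4, 181.5, 219.0]
tool_rot: [-1.574, -0.009, -0.215]
force: [0.3, 0.0, 0.7]
width: 42.7
```

```bash
python3 -c "
from h import *
plan((561,253,50,-10.5,34))"
```

```text
at [535.4 181.5 219. ] [-90.2  -0.5 -12.3] F [0.3 0.  0.7] w 42.7 t 22.5
-> (561, 253, 50, -10.5, 34) 6 rows
[0.03, 0.7, 0.32, 0.01, -0.06, 0.02]
[0.04, 0.7, 0.32, 0.01, -0.06, 0.02]
[0.04, 0.7, 0.31, 0.01, -0.06, 0.02]
[0.04, 0.7, 0.31, 0.01, -0.06, 0.02]
[0.05, 0.7, 0.31, 0.01, -0.06, 0.02]
[0.05, 0.7, 0.31, 0.01, -0.06, 0.02]
```

Request:
apply_moves(
  commands=[
    [[0.03,0.2,0.5,0,-0.07,0],[0.04,0.5,0.5,0,-0.07,0.02],[0.04,0.7,0.35,0,-0.06,0.02],[0.04,0.7,0.2,0,-0.06,0.02],[0.05,0.7,0,0,-0.06,0.02],[0.05,0.6,0,0,-0.06,0.02],[0,0.4,0,0,0,0],[0,0,0,0,0,0]],
  ],
)

```text
clock: 23.17
eef_pos: [560.2, 254.8, 53.6]
tool_rot: [-1.576, 0.001, -0.184]
force: [-1.5, -0.6, 0.0]
width: 42.0
```

```bash
python3 -c "
from h import *
plan((561,253,4,-10.5,20))"
```

```text
at [560.2 254.8  53.6] [-90.3   0.  -10.5] F [-1.5 -0.6  0. ] w 42.0 t 23.2
-> (561, 253, 4, -10.5, 20) 3 rows
[0.01, 0.41, -0.01, 0.02, -0.0, -0.0]
[0.01, 0.41, -0.01, 0.02, -0.0, -0.0]
[0.01, 0.41, -0.01, 0.02, -0.0, -0.0]
```

Request:
apply_moves(
  commands=[
    [[0,0.4,-0.02,0.05,0,0],[0,0.4,-0.02,0,0,0],[0,0.35,-0.02,0,0,0],[0,0.08,0,0,0,0],[0,0.03,0,0,0,0]],
  ],
)

```text
clock: 23.58
eef_pos: [561.6, 253.4, 3.7]
tool_rot: [-1.572, -0.002, -0.19]
force: [0.2, 0.6, 0.7]
width: 42.0
```

Request:
apply_moves(
  commands=[
    [[0,0.02,0,0,0,0],[0,0.02,0,0,0,0],[0,0.02,0,0,0,0],[0,0.02,0,0,0,0],[0,0.02,0,0,0,0]],
  ],
  claw=15,
)

```text
clock: 24.0
eef_pos: [564.3, 254.7, 4.3]
tool_rot: [-1.569, -0.008, -0.192]
force: [-0.4, 0.1, -1.2]
width: 20.8
```

Request:
apply_moves(
  commands=[
    [[0,-0.3,0,0,0,0],[0,-0.6,0,0,0,0],[0,-0.9,0,0,0,0],[0,-0.9,0,0,0,0],[0,-0.9,0,0,0,0],[0,-0.7,0,0,0,0],[0,-0.4,0,0,0,0],[0,0,0,0,0,0]],
  ],
)

```text
clock: 24.67
eef_pos: [561.6, 253.6, 205.6]
tool_rot: [-1.569, -0.006, -0.194]
force: [0.7, 0.1, -0.3]
width: 20.7
```

```bash
python3 -c "
from h import *
plan((512,-11,205,-94))"
```

```text
at [561.6 253.6 205.6] [-89.9  -0.3 -11.1] F [ 0.7  0.1 -0.3] w 20.7 t 24.7
-> (512, -11, 205, -94) 17 rows
[0.0, 0.0, -0.4, -0.0, 0.98, 0.0]
[0.04, 0.0, -0.39, -0.0, 0.98, 0.0]
[0.07, 0.0, -0.39, -0.0, 0.98, 0.0]
[0.1, 0.0, -0.38, -0.0, 0.98, 0.0]
[0.14, 0.0, -0.37, -0.0, 0.98, 0.0]
[0.17, 0.0, -0.36, -0.0, 0.98, 0.0]
[0.2, 0.0, -0.34, -0.0, 0.98, 0.0]
[0.22, 0.0, -0.33, -0.0, 0.98, 0.0]
[0.25, 0.0, -0.31, -0.0, 0.98, 0.0]
[0.28, 0.0, -0.28, -0.0, 0.98, 0.0]
[0.3, 0.0, -0.26, -0.0, 0.98, 0.0]
[0.32, 0.0, -0.23, -0.0, 0.98, 0.0]
[0.34, 0.0, -0.2, -0.0, 0.98, 0.0]
[0.36, 0.0, -0.17, -0.0, 0.98, 0.0]
[0.37, 0.0, -0.14, -0.0, 0.98, 0.0]
[0.38, 0.0, -0.11, -0.0, 0.98, 0.0]
[0.39, 0.0, -0.08, -0.0, 0.98, 0.0]
```

```bash
python3 -c "
from h import *
plan((495,160,210,-50),(505,-8,205,-94))"
```

```text
at [561.6 253.6 205.6] [-89.9  -0.3 -11.1] F [ 0.7  0.1 -0.3] w 20.7 t 24.7
-> (495, 160, 210, -50) 8 rows
[-0.15, -0.02, -0.33, -0.01, 0.97, 0.01]
[-0.12, -0.01, -0.34, -0.01, 0.97, 0.01]
[-0.09, -0.01, -0.35, -0.01, 0.97, 0.01]
[-0.06, -0.01, -0.35, -0.01, 0.97, 0.01]
[-0.03, -0.01, -0.36, -0.01, 0.97, 0.01]
[-0.0, -0.01, -0.36, -0.01, 0.97, 0.01]
[0.03, -0.01, -0.36, -0.01, 0.97, 0.01]
[0.06, -0.01, -0.35, -0.01, 0.97, 0.01]
-> (505, -8, 205, -94) 9 rows
[0.38, 0.01, -0.28, 0.0, 0.98, -0.0]
[0.4, 0.01, -0.25, 0.0, 0.98, -0.0]
[0.42, 0.01, -0.21, 0.0, 0.98, -0.0]
[0.43, 0.01, -0.17, 0.0, 0.98, -0.0]
[0.45, 0.01, -0.14, 0.0, 0.98, -0.0]
[0.46, 0.01, -0.1, 0.0, 0.98, -0.0]
[0.46, 0.01, -0.06, 0.0, 0.98, -0.0]
[0.47, 0.01, -0.02, 0.0, 0.98, -0.0]
[0.47, 0.01, 0.02, 0.0, 0.98, -0.0]
```

Request:
apply_moves(
  commands=[
    [[-0.15,-0.02,-0.33,0,1,0],[-0.12,-0.02,-0.34,0,1,0],[-0.09,-0.02,-0.35,0,1,0],[-0.06,-0.02,-0.35,0,1,0],[-0.03,-0.02,-0.36,0,1,0],[0,-0.02,-0.36,0,1,0],[0.03,-0.02,-0.36,0,1,0],[0.06,-0.02,-0.35,0,1,0]],
  ],
)

```text
clock: 25.33
eef_pos: [488.3, 159.9, 211.4]
tool_rot: [-1.562, -0.0, -0.921]
force: [0.5, -1.3, -1.0]
width: 20.7
```

Request:
apply_moves(
  commands=[
    [[0.38,0,-0.28,0,1,0],[0.4,0,-0.25,0,1,0],[0.42,0,-0.21,0,1,0],[0.43,0,-0.17,0,1,0],[0.45,0,-0.14,0,1,0],[0.46,0,-0.1,0,1,0],[0.46,0,-0.06,0,1,0],[0.4,0,-0.02,0,1,0]],
  ],
)

```text
clock: 26.0
eef_pos: [477.7, 8.2, 207.3]
tool_rot: [-1.576, 0.006, -1.652]
force: [-0.0, -0.3, -1.1]
width: 20.6
```

```bash
python3 -c "
from h import *
plan((512,-11,115,-94,25))"
```

```text
at [477.7   8.2 207.3] [-90.3   0.4 -94.6] F [-0.  -0.3 -1.1] w 20.6 t 26.0
-> (512, -11, 115, -94, 25) 4 rows
[0.11, 0.58, 0.23, 0.01, -0.03, -0.02]
[0.11, 0.58, 0.23, 0.01, -0.03, -0.02]
[0.11, 0.58, 0.22, 0.01, -0.03, -0.02]
[0.1, 0.58, 0.22, 0.01, -0.03, -0.02]
```

Request:
apply_moves(
  commands=[
    [[0,0.1,0.25,0,-0.05,0],[0.02,0.1,0.25,0,-0.05,0],[0.05,0.3,0.22,0,0,0],[0.05,0.5,0.1,0,0,0],[0,0.5,0,0,0,0],[0,0.4,0,0,0,0],[0,0.1,0,0,0,0],[0,0,0,0,0,0]],
  ],
)

```text
clock: 26.67
eef_pos: [513.1, 0.6, 120.6]
tool_rot: [-1.577, 0.007, -1.64]
force: [0.7, -0.0, -0.3]
width: 21.0
```

```bash
python3 -c "
from h import *
plan((512,-11,105,-94,25))"
```

```text
at [513.1   0.6 120.6] [-90.3   0.4 -94. ] F [ 0.7 -0.  -0.3] w 21.0 t 26.7
-> (512, -11, 105, -94, 25) 1 rows
[0.3, 0.39, -0.0, 0.07, 0.01, -0.08]
```

Request:
apply_moves(
  commands=[
    [[0.2,0,0,0.05,0,-0.08],[0.1,0.2,0,0,0,0],[0,0.2,0,0,0,0],[0,0.02,0,0,0,0],[0,0.02,0,0,0,0]],
  ],
)

```text
clock: 27.08
eef_pos: [514.1, -11.9, 103.1]
tool_rot: [-1.569, 0.0, -1.637]
force: [0.8, -0.2, -1.3]
width: 20.9
```

```bash
python3 -c "
from h import *
plan((512.5,-11,84,-94,25))"
```

```text
at [514.1 -11.9 103.1] [-89.9   0.  -93.8] F [ 0.8 -0.2 -1.3] w 20.9 t 27.1
-> (512.5, -11, 84, -94, 25) 1 rows
[-0.02, 0.48, -0.04, -0.03, 0.04, -0.0]
```

Request:
apply_moves(
  commands=[
    [[-0.02,0.1,-0.05,0,0,0],[0,0.12,-0.02,0,0,0],[0,0.12,-0.02,0,0,0]],
  ],
)

```text
clock: 27.33
eef_pos: [511.5, -10.7, 89.7]
tool_rot: [-1.566, 0.001, -1.637]
force: [0.2, -0.6, -1.1]
width: 20.8
```

Request:
apply_moves(
  commands=[
    [[0,0.06,-0.02,0,0,0],[0,0.06,-0.01,0,0,0],[0,0.02,0,0,0,0]],
  ],
)

```text
clock: 27.58
eef_pos: [509.5, -10.1, 82.8]
tool_rot: [-1.567, 0.001, -1.636]
force: [-3.1, 0.6, 12.6]
width: 21.0
```

Contact came at the expected floor height. Release and rise to a point clear of the view.

Request:
apply_moves(
  commands=[
    [[0,0,0,0,0,0],[0,0,0,0,0,0],[0,0,0,0,0,0],[0,-0.2,0,0,0,0],[0,-0.7,0,0,0,0],[0,-0.9,0,0,0,0],[0,-0.9,0,0,0,0],[0,-0.9,0,0,0,0]],
  ],
  claw=34,
)

```text
clock: 28.25
eef_pos: [504.3, -10.6, 227.6]
tool_rot: [-1.582, -0.002, -1.639]
force: [0.7, 1.2, -0.1]
width: 34.0
```

Request:
apply_moves(
  commands=[
    [[0.1,-0.5,-0.1,0,-1,0],[0.1,-0.4,-0.13,0,-1,0],[0.1,-0.3,-0.14,0,-1,0],[0.1,-0.2,-0.15,0,-1,0],[0.1,-0.2,-0.16,0,-1,0],[0.09,-0.1,-0.17,0,-1,0],[0.07,-0.1,-0.17,0,-1,0],[0.06,0,-0.18,0,-1,0]],
  ],
)

```text
clock: 28.92
eef_pos: [468.2, -54.4, 317.7]
tool_rot: [-1.563, -0.008, -0.91]
force: [0.4, -0.6, 0.1]
width: 34.3
```

```bash
python3 -c "
from h import *
d=snap('top','top8.png'); cv2.imwrite('pics/top8c.png',cv2.resize(d['image'][130:350,100:450,::-1],None,fx=2.2,fy=2.2))
plan((440,-100,335,-4),(600,-32,345,-4),(684,-32,340,-4))"; python3 meas.py pics/top8.png
```

```text
at [466.8 -56.  317.7] [-89.6  -0.4 -52. ] F [-1.7 -0.4  0.2] w 34.2 t 29.0
-> (440, -100, 335, -4) 10 rows
[0.05, -0.04, -0.12, -0.0, -0.96, 0.01]
[0.04, -0.04, -0.12, -0.0, -0.96, 0.01]
[0.02, -0.04, -0.13, -0.0, -0.96, 0.01]
[0.01, -0.04, -0.13, -0.0, -0.96, 0.01]
[0.0, -0.04, -0.13, -0.0, -0.96, 0.01]
[-0.01, -0.04, -0.13, -0.0, -0.96, 0.01]
[-0.02, -0.04, -0.13, -0.0, -0.96, 0.01]
[-0.03, -0.04, -0.13, -0.0, -0.96, 0.01]
[-0.04, -0.04, -0.12, -0.0, -0.96, 0.01]
[-0.05, -0.04, -0.12, -0.0, -0.96, 0.01]
-> (600, -32, 345, -4) 5 rows
[0.77, -0.05, 0.39, 0.0, 0.0, 0.0]
[0.77, -0.05, 0.39, 0.0, 0.0, 0.0]
[0.77, -0.05, 0.39, 0.0, 0.0, 0.0]
[0.77, -0.05, 0.39, 0.0, 0.0, 0.0]
[0.77, -0.05, 0.39, 0.0, 0.0, 0.0]
-> (684, -32, 340, -4) 3 rows
[0.7, 0.04, 0.05, 0.0, 0.0, 0.0]
[0.7, 0.04, 0.05, 0.0, 0.0, 0.0]
[0.7, 0.04, 0.05, 0.0, 0.0, 0.0]
mat cells
(array([241., 309.]), 447.2, 183.0, 69.7, 11.0, 2.0)
(array([142., 296.]), 470.6, 400.6, 67.0, 23.5, 75.6)
(array([115., 258.]), 551.9, 465.1, 112.8, 20.3, 4.3)
carriage cells
(array([328., 274.]), 516.0, -12.1, 64.9, 20.5, -3.6)
(array([305., 276.]), 514.1, 38.0, 74.1, 21.0, -2.8)
blocks
(array([316., 300.]), 464.8, 15.8, 18.5, 18.3, -89.4)
(array([304., 296.]), 472.7, 40.6, 10.3, 10.2, -89.2)
(array([293., 299.]), 468.4, 62.2, 20.7, 18.3, -89.4)
(array([341., 302.]), 465.4, -33.4, 34.6, 10.2, 0.2)
(array([330., 259.]), 550.1, -14.2, 11.2, 9.3, -26.1)
(array([306., 257.]), 553.7, 37.2, 11.8, 10.3, 45.6)
(array([335., 282.]), 505.5, -27.5, 128.3, 22.1, -18.1)
(array([319., 253.]), 562.9, 8.6, 18.8, 16.8, -89.5)
(array([301., 251.]), 565.3, 45.0, 40.6, 19.0, 83.0)
```

View pics/top8c.png

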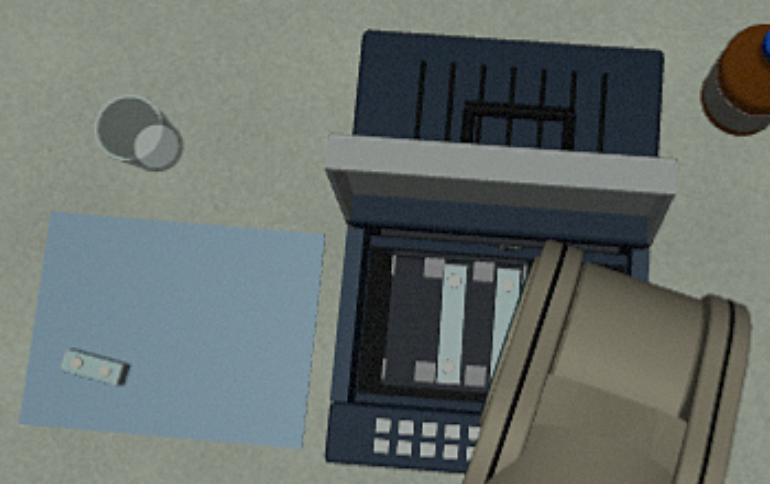

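The second long cell is in lane a, the middle one stays in its lane, and the mat holds only the short cell. Going over the lid to the handle.

Request:
apply_moves(
  commands=[
    [[0,-0.1,0,0,-1,0],[0,-0.1,0,0,-1,0],[0.05,-0.1,0,0,-1,0],[0.15,-0.1,0,0,-1,0],[0.3,-0.1,0,0,-1,0],[0.4,-0.1,0.1,0,-1,0],[0.5,-0.1,0.1,0,-1,0],[0.6,-0.05,0.1,0,-1,0]],
  ],
  claw=28,
)

```text
clock: 29.63
eef_pos: [538.7, -78.8, 353.3]
tool_rot: [-1.568, -0.006, -0.201]
force: [0.3, -1.0, 0.9]
width: 27.9
```

```bash
python3 -c "
from h import *
plan((684,-33,340,-4),(681,-35,231,-4,25))"
```

```text
at [538.7 -78.8 353.3] [-89.8  -0.4 -11.5] F [ 0.3 -1.   0.9] w 27.9 t 29.6
-> (684, -33, 340, -4) 5 rows
[0.67, 0.07, 0.37, -0.01, -0.3, 0.02]
[0.68, 0.07, 0.35, -0.01, -0.3, 0.02]
[0.68, 0.07, 0.33, -0.01, -0.3, 0.02]
[0.69, 0.07, 0.32, -0.01, -0.3, 0.02]
[0.7, 0.07, 0.3, -0.01, -0.3, 0.02]
-> (681, -35, 231, -4, 25) 5 rows
[-0.01, 0.55, -0.01, 0.0, 0.0, 0.0]
[-0.01, 0.55, -0.01, 0.0, 0.0, 0.0]
[-0.01, 0.55, -0.01, 0.0, 0.0, 0.0]
[-0.01, 0.55, -0.01, 0.0, 0.0, 0.0]
[-0.01, 0.55, -0.01, 0.0, 0.0, 0.0]
```

Request:
apply_moves(
  commands=[
    [[0.67,0.05,0.37,0,-0.3,0],[0.67,0.05,0.35,0,-0.3,0],[0.67,0.05,0.33,0,-0.3,0],[0.67,0.05,0.32,0,-0.3,0],[0.5,0.05,0.1,0,-0.3,0],[0,0.05,0,0,0,0],[0,0,0,0,0,0]],
  ],
)

```text
clock: 30.22
eef_pos: [682.4, -39.5, 342.9]
tool_rot: [-1.571, -0.009, -0.078]
force: [0.2, -1.0, -1.0]
width: 28.0
```

```bash
python3 -c "
from h import *
plan((681,-34,231,-4,25))"
```

```text
at [682.4 -39.5 342.9] [-90.   -0.5  -4.5] F [ 0.2 -1.  -1. ] w 28.0 t 30.2
-> (681, -34, 231, -4, 25) 5 rows
[-0.01, 0.56, 0.03, 0.0, -0.02, 0.02]
[-0.01, 0.56, 0.03, 0.0, -0.02, 0.02]
[-0.01, 0.56, 0.03, 0.0, -0.02, 0.02]
[-0.01, 0.56, 0.03, 0.0, -0.02, 0.02]
[-0.01, 0.56, 0.03, 0.0, -0.02, 0.02]
```

Request:
apply_moves(
  commands=[
    [[-0.01,0.45,0.03,0,0,0.05],[-0.02,0.55,0.03,0,0,0.05],[-0.02,0.55,0.03,0,0,0],[-0.02,0.5,0,0,0,0],[0,0.35,0,0,0,0],[0,0.1,0,0,0,0]],
  ],
)

```text
clock: 30.72
eef_pos: [676.5, -37.9, 243.7]
tool_rot: [-1.575, -0.002, -0.091]
force: [-0.2, 0.5, 0.3]
width: 28.3
```

Request:
apply_moves(
  commands=[
    [[0,0,0,0,0,0],[0,0,0,0,0,0],[0,0,0,0,0,0],[0,0,0,0,0,0]],
  ],
  claw=5,
)

```text
clock: 31.05
eef_pos: [675.7, -38.2, 245.2]
tool_rot: [-1.575, -0.003, -0.093]
force: [0.8, -0.2, -5.5]
width: 9.1
```

```bash
python3 arc.py 22 0.0
```

```text
r 168.62889768108255 open 1.683374899484826 F [ 0.8 -0.2 -5.5] w 9.102908329696055 [-90.3  -0.2  -5.3] qpos [-0.21  0.69  0.41  1.43 -0.29  1.08  0.16]
[np.float64(-0.38), np.float64(0.04), 0, 0, 0, 0]
[np.float64(-0.28), np.float64(-0.13), 0, 0, 0, 0]
[np.float64(-0.29), np.float64(-0.11), 0, 0, 0, 0]
[np.float64(-0.29), np.float64(-0.08), 0, 0, 0, 0]
[np.float64(-0.3), np.float64(-0.06), 0, 0, 0, 0]
[np.float64(-0.3), np.float64(-0.04), 0, 0, 0, 0]
[np.float64(-0.31), np.float64(-0.01), 0, 0, 0, 0]
[np.float64(-0.31), np.float64(0.01), 0, 0, 0, 0]
[np.float64(-0.3), np.float64(0.03), 0, 0, 0, 0]
[np.float64(-0.3), np.float64(0.06), 0, 0, 0, 0]
[np.float64(-0.3), np.float64(0.08), 0, 0, 0, 0]
[np.float64(-0.29), np.float64(0.1), 0, 0, 0, 0]
[np.float64(-0.28), np.float64(0.12), 0, 0, 0, 0]
[np.float64(-0.27), np.float64(0.14), 0, 0, 0, 0]
[np.float64(-0.26), np.float64(0.16), 0, 0, 0, 0]
[np.float64(-0.24), np.float64(0.18), 0, 0, 0, 0]
[np.float64(-0.23), np.float64(0.2), 0, 0, 0, 0]
[np.float64(-0.21), np.float64(0.22), 0, 0, 0, 0]
[np.float64(-0.2), np.float64(0.23), 0, 0, 0, 0]
[np.float64(-0.18), np.float64(0.25), 0, 0, 0, 0]
[np.float64(-0.16), np.float64(0.26), 0, 0, 0, 0]
[np.float64(-0.14), np.float64(0.27), 0, 0, 0, 0]
```

Request:
apply_moves(
  commands=[
    [[0,0,0,0,0,0],[0,0,0,0,0,0],[0.05,0.15,0,0,0,0],[0.05,0.2,0,0,0,0],[0,0.1,0,0,0,0]],
  ],
  claw=28,
)

```text
clock: 31.47
eef_pos: [681.4, -39.5, 230.6]
tool_rot: [-1.575, -0.009, -0.095]
force: [-0.3, 0.2, 0.4]
width: 27.8
```

Request:
apply_moves(
  commands=[
    [[0,0,0,0,0,0],[0,0,0,0,0,0],[0,0,0,0,0,0],[0,0,0,0,0,0]],
  ],
  claw=5,
)

```text
clock: 31.8
eef_pos: [678.9, -39.3, 229.0]
tool_rot: [-1.575, -0.002, -0.094]
force: [-0.8, -0.6, -0.1]
width: 9.8
```

```bash
python3 arc.py 22 0.0 | head -9
```

```text
r 156.88252567963488 open 1.754928837818317 F [-0.8 -0.6 -0.1] w 9.813672653002428 [-90.2  -0.1  -5.4] qpos [-0.21  0.71  0.41  1.44 -0.3   1.06  0.16]
[np.float64(-0.23), np.float64(-0.23), 0, 0, 0, 0]
[np.float64(-0.28), np.float64(-0.15), 0, 0, 0, 0]
[np.float64(-0.29), np.float64(-0.13), 0, 0, 0, 0]
[np.float64(-0.3), np.float64(-0.11), 0, 0, 0, 0]
[np.float64(-0.31), np.float64(-0.08), 0, 0, 0, 0]
[np.float64(-0.31), np.float64(-0.06), 0, 0, 0, 0]
[np.float64(-0.32), np.float64(-0.03), 0, 0, 0, 0]
[np.float64(-0.32), np.float64(-0.01), 0, 0, 0, 0]
```

Request:
apply_moves(
  commands=[
    [[-0.25,-0.2,0,0,0,0],[-0.28,-0.15,0,0,0,0],[-0.29,-0.13,0,0,0,0],[-0.3,-0.1,0,0,0,0],[-0.31,-0.08,0,0,0,0],[-0.31,-0.06,0,0,0,0],[-0.31,-0.03,0,0,0,0],[-0.31,-0.01,0,0,0,0]],
  ],
)

```text
clock: 32.47
eef_pos: [592.8, -33.5, 260.5]
tool_rot: [-1.582, -0.032, -0.091]
force: [3.2, -0.8, 3.3]
width: 9.9
```

```bash
python3 arc.py 15 0.0
```

```text
r 159.58276935941802 open 1.1658176705262508 F [ 3.2 -0.8  3.3] w 9.874017211660165 [-90.6  -1.9  -5.2] qpos [-0.28  0.53  0.44  1.68 -0.25  0.95  0.16]
[np.float64(-0.31), np.float64(0.0), 0, 0, 0, 0]
[np.float64(-0.31), np.float64(0.03), 0, 0, 0, 0]
[np.float64(-0.31), np.float64(0.05), 0, 0, 0, 0]
[np.float64(-0.3), np.float64(0.07), 0, 0, 0, 0]
[np.float64(-0.29), np.float64(0.1), 0, 0, 0, 0]
[np.float64(-0.29), np.float64(0.12), 0, 0, 0, 0]
[np.float64(-0.28), np.float64(0.14), 0, 0, 0, 0]
[np.float64(-0.26), np.float64(0.16), 0, 0, 0, 0]
[np.float64(-0.25), np.float64(0.18), 0, 0, 0, 0]
[np.float64(-0.24), np.float64(0.2), 0, 0, 0, 0]
[np.float64(-0.22), np.float64(0.22), 0, 0, 0, 0]
[np.float64(-0.2), np.float64(0.24), 0, 0, 0, 0]
[np.float64(-0.18), np.float64(0.25), 0, 0, 0, 0]
[np.float64(-0.16), np.float64(0.26), 0, 0, 0, 0]
[np.float64(-0.14), np.float64(0.28), 0, 0, 0, 0]
```

Request:
apply_moves(
  commands=[
    [[-0.31,0.01,0,0,0,0.1],[-0.31,0.03,0,0,0,0.1],[-0.31,0.05,0,0,0,0.1],[-0.3,0.07,0,0,0,0.1],[-0.29,0.1,0,0,0,0],[-0.28,0.13,0,0,0,0],[-0.27,0.16,0,0,0,0]],
  ],
)

```text
clock: 33.05
eef_pos: [523.2, -28.7, 248.1]
tool_rot: [-1.581, -0.044, -0.089]
force: [-2.7, 2.2, 16.1]
width: 10.0
```

```bash
python3 arc.py 8 0.0
```

```text
r 160.94974405672045 open 0.720376886785149 F [-2.7  2.2 16.1] w 10.019844841525165 [-90.6  -2.5  -5.1] qpos [-0.32  0.44  0.45  1.89 -0.24  0.82  0.15]
[np.float64(-0.31), np.float64(0.19), 0, 0, 0, 0]
[np.float64(-0.31), np.float64(0.19), 0, 0, 0, 0]
[np.float64(-0.29), np.float64(0.22), 0, 0, 0, 0]
[np.float64(-0.27), np.float64(0.24), 0, 0, 0, 0]
[np.float64(-0.24), np.float64(0.26), 0, 0, 0, 0]
[np.float64(-0.22), np.float64(0.28), 0, 0, 0, 0]
[np.float64(-0.19), np.float64(0.3), 0, 0, 0, 0]
[np.float64(-0.17), np.float64(0.32), 0, 0, 0, 0]
```

Request:
apply_moves(
  commands=[
    [[-0.3,0.2,0,0,0,0.1],[-0.3,0.22,0,0,0,0.1],[-0.28,0.24,0,0,0,0],[-0.26,0.26,0,0,0,0],[-0.23,0.28,0,0,0,0],[-0.2,0.3,0,0,0,0],[-0.17,0.32,0,0,0,0]],
  ],
)

```text
clock: 33.63
eef_pos: [453.1, -23.7, 183.6]
tool_rot: [-1.574, -0.042, -0.087]
force: [-2.3, -0.4, 4.1]
width: 10.1
```

```bash
python3 arc.py 3 0.0; python3 -c "
from h import *
plan()"
```

```text
r 158.71884485716447 open 0.11435727068401391 F [-2.3 -0.4  4.1] w 10.080524953887688 [-90.2  -2.4  -5. ] qpos [-0.3   0.44  0.39  2.14 -0.3   0.57  0.22]
[np.float64(-0.1), np.float64(0.12), 0, 0, 0, 0]
[np.float64(-0.07), np.float64(0.13), 0, 0, 0, 0]
[np.float64(-0.07), np.float64(0.14), 0, 0, 0, 0]
at [453.1 -23.7 183.6] [-90.2  -2.4  -5. ] F [-2.3 -0.4  4.1] w 10.1 t 33.6
```

Request:
apply_moves(
  commands=[
    [[-0.1,0.15,0,0,0,0],[-0.07,0.15,0,0,0,0],[-0.06,0.15,0,0,0,0],[0,0.15,0,0,0,0],[0,0.15,0,0,0,0]],
  ],
)

```text
clock: 34.05
eef_pos: [443.9, -22.9, 160.3]
tool_rot: [-1.566, -0.046, -0.088]
force: [-28.4, 2.0, 120.5]
width: 10.1
```

The lid bottomed out, but the wrist force read about 121–124 N, at or over the 120 N limit. I'll relieve it at once and note it.

Request:
apply_moves(
  commands=[
    [[0,-0.15,0,0,0,0],[0,-0.05,0,0,0,0]],
  ],
)

```text
clock: 34.22
eef_pos: [449.1, -23.2, 171.6]
tool_rot: [-1.565, -0.059, -0.088]
force: [4.1, 0.1, -11.1]
width: 9.7
```

Request:
apply_moves(
  commands=[
    [[0,0,0,0,0,0],[0,0,0,0,0,0],[0,0,0,0,0,0],[0,-0.3,0,0,0,0],[0,-0.6,0,0,0,0],[0,-0.8,0,0,0,0]],
  ],
  claw=50,
)

```text
clock: 34.72
eef_pos: [439.4, -23.0, 234.3]
tool_rot: [-1.567, -0.04, -0.091]
force: [0.1, 0.3, -0.1]
width: 50.1
```

```bash
python3 -c "
from h import *
d=snap('top','top9.png'); im=cv2.imread('pics/top9.png').astype(int)
m=np.zeros(im.shape[:2],bool); m[275:297,412:440]=1
print('knob',*rect(d,m&(im.max(2)<60),80),sep='\n')
d=snap('side','side9.png'); cv2.imwrite('pics/side9c.png',cv2.resize(d['image'][170:370,180:480,::-1],None,fx=2.6,fy=2.6))
plan((440,-150,240,-4),(500,-208,150,-4))"
```

```text
knob
(array([423., 286.]), 497.8, -208.2, 35.1, 20.6, 88.5)
at [443.4 -23.4 238.2] [-89.7  -3.   -5.2] F [ 1.1 -0.3  0.3] w 50.2 t 34.8
-> (440, -150, 240, -4) 4 rows
[0.05, -0.01, -0.79, -0.01, -0.06, 0.15]
[0.05, -0.01, -0.79, -0.01, -0.06, 0.15]
[0.04, -0.01, -0.79, -0.01, -0.06, 0.15]
[0.04, -0.01, -0.79, -0.01, -0.06, 0.15]
-> (500, -208, 150, -4) 4 rows
[0.4, 0.56, -0.34, 0.0, 0.0, 0.0]
[0.4, 0.56, -0.34, 0.0, 0.0, 0.0]
[0.4, 0.56, -0.34, 0.0, 0.0, 0.0]
[0.4, 0.56, -0.34, 0.0, 0.0, 0.0]
```

View pics/side9c.png

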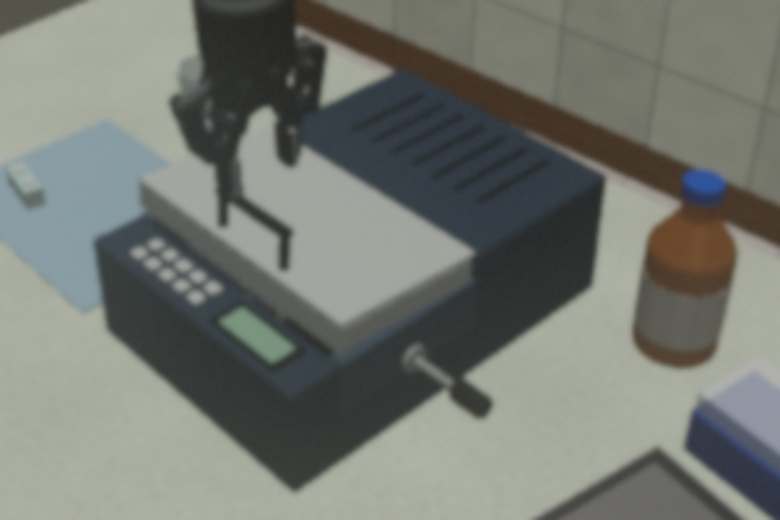

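The lid looks shut, but I lifted the hand about 10 mm before letting go, so it may sit a few mm open. I'll press the handle down gently with closed fingers in small steps.

Request:
apply_moves(
  commands=[
    [[0,0.1,-0.1,0,0,0.2],[0,0.2,0,0,0,0.2],[0,0.2,0,0,0,0.1],[0,0.15,0,0,0,0.1],[0,0,0,0,0,0],[0,0,0,0,0,0]],
  ],
  claw=0,
)

```text
clock: 35.32
eef_pos: [440.7, -27.3, 204.6]
tool_rot: [-1.566, 0.015, -0.091]
force: [0.8, 0.0, -0.4]
width: 0.2
```

```bash
python3 -c "
from h import *
plan((444,-20,197,-4))"
```

```text
at [440.7 -27.3 204.6] [-89.7   0.9  -5.2] F [ 0.8  0.  -0.4] w 0.2 t 35.3
-> (444, -20, 197, -4) 1 rows
[0.07, 0.19, 0.19, -0.05, -0.25, -0.17]
```

Request:
apply_moves(
  commands=[
    [[0.08,0,0.2,0,0,-0.15],[0.02,0.1,0,0,0,0],[0,0.05,0,0,0,0]],
  ],
)

```text
clock: 35.57
eef_pos: [444.9, -19.1, 197.1]
tool_rot: [-1.567, 0.004, -0.092]
force: [-1.2, 0.4, 0.9]
width: -0.2
```

Request:
apply_moves(
  commands=[
    [[0,0.04,0,0,0,0],[0,0.04,0,0,0,0]],
  ],
)

```text
clock: 35.73
eef_pos: [444.7, -18.6, 193.6]
tool_rot: [-1.567, 0.004, -0.091]
force: [0.2, 0.2, 1.7]
width: -0.0
```

Request:
apply_moves(
  commands=[
    [[0,0.05,0,0,0,0],[0,0.03,0,0,0,0]],
  ],
)

```text
clock: 35.9
eef_pos: [444.7, -18.6, 192.5]
tool_rot: [-1.565, 0.003, -0.091]
force: [-5.4, -0.2, 21.9]
width: 0.1
```

Firm stop at 192.5 mm with 22 N (shut, the handle top is at 193), so the lid is fully shut. The knob still stands 68 mm out, so the rod is home. Now to the knob.

Request:
apply_moves(
  commands=[
    [[0,-0.3,0,0,0,0],[0,-0.7,0,0,0,0],[0,-0.5,-0.6,0,0,0],[0.1,0,-0.9,0,0,0],[0.2,0,-0.9,0,-0.1,0],[0.3,0,-0.9,0,-0.1,0],[0.2,0,-0.7,0,-0.05,0],[0,0,0,0,0,0]],
  ],
  claw=55,
)

```text
clock: 36.57
eef_pos: [466.8, -185.7, 256.5]
tool_rot: [-1.566, -0.006, -0.058]
force: [-0.1, -0.8, 0.1]
width: 54.7
```

```bash
python3 -c "
from h import *
plan((498,-208,150,-4),(498,-208,58,-4,25))"
```

```text
at [ 466.8 -185.7  256.5] [-89.7  -0.4  -3.4] F [-0.1 -0.8  0.1] w 54.7 t 36.6
-> (498, -208, 150, -4) 3 rows
[0.26, 0.89, -0.18, -0.02, 0.04, 0.02]
[0.27, 0.89, -0.17, -0.02, 0.04, 0.02]
[0.27, 0.89, -0.17, -0.02, 0.04, 0.02]
-> (498, -208, 58, -4, 25) 4 rows
[0.0, 0.57, -0.0, 0.0, 0.0, 0.0]
[0.0, 0.58, -0.0, 0.0, 0.0, 0.0]
[0.0, 0.58, -0.0, 0.0, 0.0, 0.0]
[0.0, 0.58, -0.0, 0.0, 0.0, 0.0]
```

Request:
apply_moves(
  commands=[
    [[0.3,0.3,-0.2,0,0.04,0],[0.27,0.6,-0.2,0,0.04,0],[0.2,0.7,-0.15,0,0.04,0],[0,0.5,0,0,0,0],[0,0.2,0,0,0,0],[0,0,0,0,0,0]],
  ],
)

```text
clock: 37.07
eef_pos: [500.0, -213.6, 162.6]
tool_rot: [-1.567, -0.014, -0.076]
force: [-0.2, -0.3, 0.5]
width: 54.8
```

```bash
python3 -c "
from h import *
plan((498,-208,58,-4,25))"
```

```text
at [ 500.  -213.6  162.6] [-89.8  -0.8  -4.4] F [-0.2 -0.3  0.5] w 54.8 t 37.1
-> (498, -208, 58, -4, 25) 5 rows
[-0.02, 0.52, 0.03, -0.01, -0.01, 0.03]
[-0.02, 0.52, 0.03, -0.01, -0.01, 0.03]
[-0.02, 0.52, 0.03, -0.01, -0.01, 0.03]
[-0.02, 0.52, 0.03, -0.01, -0.01, 0.03]
[-0.01, 0.52, 0.03, -0.01, -0.01, 0.03]
```

Request:
apply_moves(
  commands=[
    [[-0.02,0.45,0.03,0,0,0.03],[-0.02,0.52,0.03,0,0,0.03],[-0.02,0.52,0.03,0,0,0.03],[-0.02,0.52,0,0,0,0],[0,0.4,0,0,0,0],[0,0.1,0,0,0,0],[0,0,0,0,0,0]],
  ],
)

```text
clock: 37.65
eef_pos: [503.3, -208.1, 66.0]
tool_rot: [-1.569, -0.018, -0.073]
force: [-1.1, 0.6, -0.0]
width: 54.7
```

Request:
apply_moves(
  commands=[
    [[0,0.05,0,0,0,0],[0,0,0,0,0,0],[0,0,0,0,0,0],[0,0,0,0,0,0],[0,0,0,0,0,0]],
  ],
  claw=10,
)

```text
clock: 38.07
eef_pos: [500.1, -207.7, 67.2]
tool_rot: [-1.568, -0.014, -0.072]
force: [2.2, -0.6, -14.3]
width: 20.1
```

```bash
python3 -c "
from h import *
plan((494.7,-254.9,61,-4,12))"
```

```text
at [ 500.1 -207.7   67.2] [-89.8  -0.8  -4.1] F [  2.2  -0.6 -14.3] w 20.1 t 38.1
-> (494.7, -254.9, 61, -4, 12) 4 rows
[-0.01, 0.04, -0.3, -0.01, -0.01, 0.04]
[-0.01, 0.04, -0.3, -0.01, -0.01, 0.04]
[-0.01, 0.04, -0.3, -0.01, -0.01, 0.04]
[-0.01, 0.04, -0.3, -0.01, -0.01, 0.04]
```

Request:
apply_moves(
  commands=[
    [[0,0.08,-0.15,0,0,0],[0,0.02,-0.25,0,0,0],[0,0.02,-0.3,0,0,0],[0,0,-0.25,0,0,0]],
  ],
)

```text
clock: 38.4
eef_pos: [499.0, -223.1, 67.0]
tool_rot: [-1.533, -0.008, -0.06]
force: [1.0, 9.5, -6.5]
width: 19.9
```

```bash
python3 -c "
from h import *
plan((496.8,-254.6,65,-4,12))"
```

```text
at [ 499.  -223.1   67. ] [-87.9  -0.4  -3.4] F [ 1.   9.5 -6.5] w 19.9 t 38.4
-> (496.8, -254.6, 65, -4, 12) 3 rows
[-0.0, 0.01, -0.26, -0.14, 0.04, 0.03]
[-0.0, 0.01, -0.26, -0.14, 0.04, 0.03]
[-0.0, 0.01, -0.26, -0.14, 0.04, 0.03]
```

Request:
apply_moves(
  commands=[
    [[0,0,-0.28,-0.1,0,0],[0,0,-0.28,-0.1,0,0],[0,0,-0.25,-0.1,0,0]],
  ],
)

```text
clock: 38.65
eef_pos: [497.7, -243.4, 66.9]
tool_rot: [-1.54, -0.004, -0.056]
force: [-1.8, 6.5, 1.0]
width: 19.4
```

Request:
apply_moves(
  commands=[
    [[0,0,-0.2,-0.1,0,0],[0,0,-0.12,-0.1,0,0],[0,0,0,0,0,0]],
  ],
)

```text
clock: 38.9
eef_pos: [496.8, -255.2, 67.1]
tool_rot: [-1.554, -0.003, -0.059]
force: [-0.5, 0.2, -4.2]
width: 19.7
```

Travel is about 47.5 mm with almost no axial force, so it is in the middle click. Release, rise and check.

Request:
apply_moves(
  commands=[
    [[0,0,0,0,0,0],[0,0,0,0,0,0],[0,0,0,0,0,0],[0,0,0,0,0,0]],
  ],
  claw=55,
)

```text
clock: 39.23
eef_pos: [498.9, -258.4, 68.7]
tool_rot: [-1.56, -0.008, -0.057]
force: [0.8, -1.0, -1.6]
width: 55.1
```

Request:
apply_moves(
  commands=[
    [[0,-0.3,0,0,0,0],[0,-0.8,0,0,0,0],[0,-0.9,0,0,0,0],[0,-0.9,0,0,0,0],[-0.5,-0.9,0,0,0,0],[-0.7,-0.3,0,0,0,0],[-0.7,0,0,0,0,0],[-0.3,0,0,0,0,0]],
  ],
)

```text
clock: 39.9
eef_pos: [411.8, -257.2, 244.6]
tool_rot: [-1.565, -0.017, -0.053]
force: [-0.3, 0.4, 0.1]
width: 54.8
```

```bash
python3 -c "
from h import *
d=snap('top','top10.png'); im=cv2.imread('pics/top10.png').astype(int)
m=np.zeros(im.shape[:2],bool); m[275:299,412:470]=1
print('knob',*rect(d,m&(im.max(2)<60),80),sep='\n')
m=np.zeros(im.shape[:2],bool); m[300:322,295:360]=1
print('handle',*rect(d,m&(im.max(2)<40),187),sep='\n')
plan()"
```

```text
knob
(array([447., 287.]), 494.8, -255.5, 35.4, 18.6, -89.3)
handle
(array([326., 313.]), 442.3, -6.3, 89.8, 10.0, 86.0)
at [ 410.6 -257.3  244.6] [-89.7  -0.9  -3.1] F [-2.6 -0.2  0.1] w 54.9 t 40.0
```

View pics/top10.png

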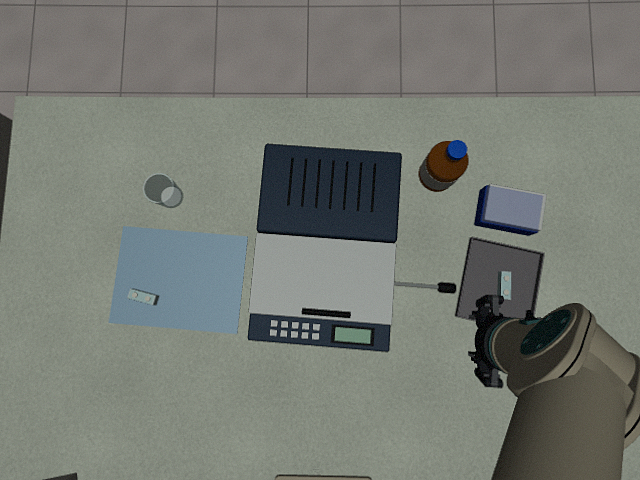

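The handle is back at its shut position, at about (326,313). The knob, at about (447,287), moved 47.3 mm in y. The short cell is in the tray at about (506,285), the unwanted one is still on the mat, and the bystanders look unmoved. Handing in.

```bash
python3 -c "
from cell import finish_job
print(finish_job())"
```

```text
the job is handed in; nothing more can be done
None
```

The job is done as asked and handed in at about 40 s on the clock. However, the wrist force may have broken its 120 N limit once.

**What I did**
- Opened the lid to its stop.
- Moved the one short cell from the knob-side lane to the grey tray.
- Stood the two long cells in the middle lane and the knob-side lane. Only two were there, so the far lane is empty.
- Shut the lid.
- After that, drew the rod to its middle click.

**Last checks**
- **Lid:** the handle is back within 0.4 mm of its starting shut position. A light press met a firm stop of about 22 N at the shut height.
- **Rod:** the knob moved 47.3 mm against 47 mm for the middle click, and the force along the rod was close to zero.
- **Cells:** both long cells were in their lanes in the last picture before the lid closed, though the arm hid part of the knob-side one. It touched down at the right floor height. The carriage can't be seen with the lid shut.
- **Other objects:** the short cell stands in the tray and the unwanted one is still on the mat. The bottle, tip box and beaker look unmoved.

**What went wrong**
- **Wrist force:** on the first closing of the lid I pressed too hard. The reading was 120.5 N upward, about 124 N in total, which is over the 120 N limit. I eased off at once, but it may count as a failure.
- **Middle cell:** it shifted about 2–3 mm sideways within its lane while I placed the second cell. It was still between the guides.

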